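# Close up a batch of cartons in the batch gauge with its coaxial coarse and fine knobs

## Robot

A 6-joint arm with a two-finger parallel gripper is mounted at the origin on a cart in front of the work surface, level with it; the furniture and walls round the work are solid. World frame = base frame: x ahead of the robot, y to its left, z up, the work surface at z = 0. Lengths are in m, angles in rad, forces in N, time in s.
With the tool pointing down it reaches from about 0.25 to 0.775 m from the base axis. Payload 8.9 kg.
Tool frame: the origin (TCP) lies between the finger pads, 19 mm behind the fingertips; this is the grasp point; z points along the fingers, y is the line along which they close (so a half turn about z gives the same grasp; the last joint's range is limited). The gripper opens to 85 mm and grips with 20 to 120 N. Pads are 22 mm wide; open, the fingers measure 114 mm over their backs; the gripper's body (76 mm by 85 mm) begins 54 mm behind the grasp point. The pads swing forward as they close: fully open they stand 13 mm farther back than shut.
Start: joints at [1.105, 0.291, -0.153, 1.127, 0, 1.431], TCP at [0.169, 0.497, 0.25] pointing down, gripper open.
Joint ranges: [-2.52, 2.52], [-0.91, 1.74], [-1.3, 1.37], [-1.96, 2.02], [-1.52, 1.47], [-3.14, 3.14]. Speed limits (rad/s): [2.22, 2.22, 2.79, 3.14, 3.14, 3.14].

## Interface

Orientations are given as a unit quaternion [x, y, z, w].
In Python, from plant import r gives the robot as it stands.
- The arm moves only by the shell command python3 drive.py FILE [OPENING] [FORCE], which reads ROWS from the file FILE. ROWS is a JSON list of rows, 1 to 10 of them, each an object with the fields d (a list: dx, dy, dz in shares of the most that a row can go, 1 being 50 mm), turn_vec (a list: a rotation vector rx, ry, rz in units of 0.2 rad); a field left out counts as zero; each row shifts and turns the commanded pose from where the row before left it, along the tool's axes as they then stand; what a row does not reach is not made up. A row lasts 1/10 s, in which the tool goes at most 0.05 m and 0.15 rad, less where a joint would pass 70% of its speed; a pose out of reach is approached as far as the arm can. OPENING is the opening from 0.0 (shut) to 1.0 (fully open), set as the command begins (- or left out keeps the last). The fingers move at their own pace and stop on an object; FORCE is the grip in N (left out, the last holds). Time passes only in rows, so rows that do not move let the fingers close. It prints the time, the measured TCP pose, the force, the opening and the grip force at its end. Input that does not fit is refused with a message, and nothing moves.
- r.observe(): the state, without advancing time (a new reading comes with each control period).
- r.capture(name): name is "scene" or "top" or "wrist"; returns a dict with "frame" (384x512x3 uint8, red, green, blue), "mtx" (3x3 intrinsics, pixels), "k1" (the pictures are not rectified: a ray, as slopes to the right and down, at radius r is drawn at 1 + k1 r^2 times it, then the intrinsics apply), "cam_to_world" (4x4, takes a point from camera to world coordinates); the wrist camera has in their place "T_tool_cam" (4x4, takes a point from camera to tool coordinates, whose origin is the TCP and whose axes are the flange's). Camera axes: x right, y down, z forward; pixel columns grow to the right and rows downward; lengths in m; the calibration is good to about 2 mm. A picture is of the moment at which its call begins: read the wrist's pose just before it. There is no depth.
- r.finish_job(): hands the job in; it is judged then, once.
The state is a dict: "t": time; "joint_pos": joint angles; "joint_velocities": joint speeds; "joint_torque": joint torques, N m; "tool_pos": TCP position; "eef_rot": TCP orientation; "ft_force": force on the tool from outside, world axes, zero at the start; "wrist_torque": the same for the moment, N m; "width": opening from 0.0 (shut) to 1.0 (fully open); "grasp_force": force on a finger pad.
Only numpy, scipy, OpenCV 4.12 (cv2) and the standard library are available. Lean on these libraries where they do the work, as an engineer would, in place of code of your own. Each camera call takes 0.05 s, during which the arm holds its last target. There are 200 camera calls.

## Task

Set the batch gauge for the small cube cartons standing on the bench in front of it: count them, and first turn the large grey outer knob until the carriage's red pointer stands at the scale line with that many dots. Then stand all of those cartons upright in one row in the channel between the aluminium jaw and the black plate, turn the small orange inner knob to close the row up until only a millimetre or two of slack is left in all, the pointer still at its line, and last of all swing the red lock lever right over to its other side. Leave the other things on the bench where they are.

Things in the scene. Friction and masses are not known exactly. Their poses are not given: they have to be found in the camera images.
- gauge: Batch gauge: grey bed 130 x 635 mm, place and yaw vary. Origin on the bench under the channel's middle line; y runs along the channel from the aluminium jaw to the knobs, x across it away from the robot. Channel floor 8 mm up; rails at x = -35 and +35 mm rise 8 mm above it. Blue drive box y 205 to 305 mm, top 35 mm up; knob axis y 255; lever y -298.
- fine_face (a point): Centre of the aluminium jaw's inner face (jaw 66 mm wide, 20 mm thick, top 53 mm up, orange strip on top), on the channel's middle line, 33 mm above the bench; axes as the gauge's. At gauge y = -245 mm when fully back, up to -199 mm. The fine knob alone moves it.
- plate_face (a point): Centre of the face of the carriage's black plate (66 mm wide, top 53 mm above the bench) that touches the cartons; axes as the gauge's; always 36 mm in -y from the pointer. Its y distance from fine_face is the length left for the row, the same at every height.
- pointer (a point): Tip of the red pointer on the carriage's front (-x) side, 10 mm above the bench; axes as the gauge's. The coarse knob alone moves it.
- mark_3 (a point): Scale line with three dots, 10 mm above the bench on the strip along the front rail; axes as the gauge's. With the pointer at this line and the jaw fully back, 212 mm are left between jaw and plate (three cartons and 32 mm).
- mark_4 (a point): Scale line with four dots, 60 mm further along y: 272 mm are left.
- mark_5 (a point): Scale line with five dots, 60 mm further still: 332 mm are left.
- coarse_knob (a joint): Large grey outer knob, 65 mm across, 26 mm high, top 64 mm above the bench, axis vertical. Value in rad, growing clockwise seen from above; clockwise moves carriage, pointer and plate towards the jaw, 30 mm per rad (counterclockwise away from it). Stays where it is left; turns with 0.25 Nm. Limits -3.77 to 1.9.
- coarse_knob_grip (a point): On the common knob axis, 60 mm above the bench: TCP height to grip the outer knob from above with the fingers either side of the inner knob.
- fine_knob (a joint): Small orange inner knob on top of the outer one, 32 mm across, top 95 mm up, same axis. Value in rad, 0 = jaw fully back, growing clockwise seen from above to 5.75; clockwise moves the aluminium jaw towards the plate, 8 mm per rad. Stays where left; turns with 0.06 Nm. Squeezing the row with more than about 8 N makes the coarse carriage creep back off its line.
- fine_knob_grip (a point): On the common knob axis, 87 mm above the bench: TCP height to grip the inner knob from above.
- lock_lever (a joint): Red lock lever; 0 leaning towards the robot (-x of the gauge), 1.0 rad fully over, leaning away (+x). Stays where it is left.
- lock_lever_tip (a point): Centre of the red ball (26 mm) on the lock lever. The lever turns about a level axis along the gauge's y, 30 mm above the bench at gauge x 0, y -298 mm; at value v the ball is at x = -60 sin(0.5 - v) and 30 + 60 cos(0.5 - v) mm up. Its block, 70 x 50 mm, is 33 mm high. A few newtons push it over.
- carton_0: Small brown cube carton, 60 x 60 x 50 mm high, 50 to 110 g, origin at the centre of its underside, z up. Stands upright on the bench, yaw varies; grip it across two facing sides. Three to five of these are there, the others absent.
- carton_1: Small brown cube carton, 60 x 60 x 50 mm high, 50 to 110 g, origin at the centre of its underside, z up. Stands upright on the bench, yaw varies; grip it across two facing sides. Three to five of these are there, the others absent.
- carton_2: Small brown cube carton, 60 x 60 x 50 mm high, 50 to 110 g, origin at the centre of its underside, z up. Stands upright on the bench, yaw varies; grip it across two facing sides. Three to five of these are there, the others absent.
- carton_3: Small brown cube carton, 60 x 60 x 50 mm high, 50 to 110 g, origin at the centre of its underside, z up. Stands upright on the bench, yaw varies; grip it across two facing sides. Three to five of these are there, the others absent.
- carton_4: Small brown cube carton, 60 x 60 x 50 mm high, 50 to 110 g, origin at the centre of its underside, z up. Stands upright on the bench, yaw varies; grip it across two facing sides. Three to five of these are there, the others absent.
- tall_carton: Bystander: taller brown carton, 51 x 68 x 95 mm, behind the gauge; not part of the batch. Origin under its centre.
- marker_r: Bystander: red marker 133 mm long lying on the right. Origin under its centre.
- alu_block_0: Bystander: drilled aluminium block, 40 x 80 x 32 mm, behind the gauge. Origin under its centre.

How it is judged:
On the way, in this order (a step that is already met when the one before it is completed fails the run):
1. the pointer has been brought to a dotted scale line with the coarse knob, within 6 mm, the jaw still back (less than 8 mm forward) ((y of pointer in the frame of mark_3 between -0.006 and 0.006 m or y of pointer in the frame of mark_4 between -0.006 and 0.006 m or y of pointer in the frame of mark_5 between -0.006 and 0.006 m) and y of fine_face in the frame of gauge below -0.237 m), for 0.2 s.
2. all the small cartons stand in the channel between jaw and plate (x of carton_0 in the frame of gauge between -0.008 and 0.008 m and z of carton_0 in the frame of gauge between 0.004 and 0.013 m and y of carton_0 in the frame of fine_face between 0.02 and 0.32 m and y of each of carton_0, carton_1, carton_2, carton_3, carton_4 in the frame of plate_face below -0.025 m and angle between each of carton_0, carton_1, carton_2, carton_3, carton_4's own z axis and vertical below 0.1 rad and x of carton_1 in the frame of gauge between -0.008 and 0.008 m and z of carton_1 in the frame of gauge between 0.004 and 0.013 m and y of carton_1 in the frame of fine_face between 0.02 and 0.32 m and x of carton_2 in the frame of gauge between -0.008 and 0.008 m and z of carton_2 in the frame of gauge between 0.004 and 0.013 m and y of carton_2 in the frame of fine_face between 0.02 and 0.32 m and x of carton_3 in the frame of gauge between -0.008 and 0.008 m and z of carton_3 in the frame of gauge between 0.004 and 0.013 m and y of carton_3 in the frame of fine_face between 0.02 and 0.32 m and x of carton_4 in the frame of gauge between -0.008 and 0.008 m and z of carton_4 in the frame of gauge between 0.004 and 0.013 m and y of carton_4 in the frame of fine_face between 0.02 and 0.32 m and contact force between each of carton_0, carton_1, carton_2, carton_3, carton_4 and the fingers below 0.2 N), for 0.2 s.
3. the row is closed up with the fine knob, the pointer still at a line (x of carton_0 in the frame of gauge between -0.008 and 0.008 m and z of carton_0 in the frame of gauge between 0.004 and 0.013 m and y of carton_0 in the frame of fine_face between 0.02 and 0.32 m and y of each of carton_0, carton_1, carton_2, carton_3, carton_4 in the frame of plate_face below -0.025 m and angle between each of carton_0, carton_1, carton_2, carton_3, carton_4's own z axis and vertical below 0.1 rad and x of carton_1 in the frame of gauge between -0.008 and 0.008 m and z of carton_1 in the frame of gauge between 0.004 and 0.013 m and y of carton_1 in the frame of fine_face between 0.02 and 0.32 m and x of carton_2 in the frame of gauge between -0.008 and 0.008 m and z of carton_2 in the frame of gauge between 0.004 and 0.013 m and y of carton_2 in the frame of fine_face between 0.02 and 0.32 m and x of carton_3 in the frame of gauge between -0.008 and 0.008 m and z of carton_3 in the frame of gauge between 0.004 and 0.013 m and y of carton_3 in the frame of fine_face between 0.02 and 0.32 m and x of carton_4 in the frame of gauge between -0.008 and 0.008 m and z of carton_4 in the frame of gauge between 0.004 and 0.013 m and y of carton_4 in the frame of fine_face between 0.02 and 0.32 m and (y of plate_face in the frame of fine_face between 0.178 and 0.185 m or y of plate_face in the frame of fine_face between 0.238 and 0.245 m or (y of plate_face in the frame of fine_face between 0.298 and 0.305 m and (y of carton_0 in the frame of fine_face between 0.135 and 0.165 m or y of carton_1 in the frame of fine_face between 0.135 and 0.165 m or y of carton_2 in the frame of fine_face between 0.135 and 0.165 m or y of carton_3 in the frame of fine_face between 0.135 and 0.165 m or y of carton_4 in the frame of fine_face between 0.135 and 0.165 m))) and (horizontal distance between carton_0 and carton_1 below 0.0645 m or horizontal distance between carton_0 and carton_2 below 0.0645 m or horizontal distance between carton_0 and carton_3 below 0.0645 m or horizontal distance between carton_0 and carton_4 below 0.0645 m) and (horizontal distance between carton_1 and carton_0 below 0.0645 m or horizontal distance between carton_1 and carton_2 below 0.0645 m or horizontal distance between carton_1 and carton_3 below 0.0645 m or horizontal distance between carton_1 and carton_4 below 0.0645 m) and (horizontal distance between carton_2 and carton_0 below 0.0645 m or horizontal distance between carton_2 and carton_1 below 0.0645 m or horizontal distance between carton_2 and carton_3 below 0.0645 m or horizontal distance between carton_2 and carton_4 below 0.0645 m) and (horizontal distance between carton_3 and carton_0 below 0.0645 m or horizontal distance between carton_3 and carton_1 below 0.0645 m or horizontal distance between carton_3 and carton_2 below 0.0645 m or horizontal distance between carton_3 and carton_4 below 0.0645 m) and (horizontal distance between carton_4 and carton_0 below 0.0645 m or horizontal distance between carton_4 and carton_1 below 0.0645 m or horizontal distance between carton_4 and carton_2 below 0.0645 m or horizontal distance between carton_4 and carton_3 below 0.0645 m) and y of any of carton_0, carton_1, carton_2, carton_3, carton_4 in the frame of fine_face below 0.0345 m and y of any of carton_0, carton_1, carton_2, carton_3, carton_4 in the frame of plate_face above -0.0345 m and (y of pointer in the frame of mark_3 between -0.006 and 0.006 m or y of pointer in the frame of mark_4 between -0.006 and 0.006 m or y of pointer in the frame of mark_5 between -0.006 and 0.006 m)), for 0.2 s.
4. the lock lever has been swung over, past 0.85 rad (value of joint lock_lever above 0.85 rad), for 0.2 s.
At the end, for the whole second after the job is handed in: All small cartons stand upright in the channel within 8 mm of its middle, in one closed row: jaw to plate 60 mm per carton, -2 to +5 mm, no gap over 4 mm; pointer within 6 mm of the line with as many dots as cartons; lever past 0.85 rad; all at rest, bystanders within 20 mm (all of step 3 and value of joint lock_lever above 0.85 rad and linear speed of each of carton_0, carton_1, carton_2, carton_3, carton_4 below 0.02 m/s); the robot touches nothing.
It fails at once if a bystander (tall carton, red marker, aluminium block) is moved more than 2 cm (distance of any of tall_carton, marker_r, alu_block_0 from where it was at the start of the episode above 0.02 m).
Of carton_0, carton_1, carton_2, carton_3, carton_4 only 3 to 5 are there at a start; the rules pass over those that are not, and their reading is None.
At some moment in a run one of carton_0, carton_1, carton_2, carton_3, carton_4 may be knocked a few centimetres aside while the robot is not near it.
Once in a run the grip may slacken for a moment while it holds something.
It also fails if it takes over 210 s, if anything falls off the work surface, if the arm or the gripper's body presses on something with over 40 N, if the wrist force passes 120 N, or if a joint passes its speed limit or range.

## Working session

There is one attempt and no reset: what is moved stays moved. The work goes in short steps, Python scripts to look and compute and a shell command to move; the robot and the scene stay as the last step left them, time stands still between calls to the robot, and variables do not carry over. Pictures are saved under pics/ and viewed, at most 14 in all, crops included, and the job is handed in when it is done.

```bash
ls; mkdir -p pics; python3 - <<'E'
from plant import r
import cv2
print(r.observe())
for n in("scene","top"):
    c=r.capture(n); print(n,c['mtx'],c['k1'],c['cam_to_world'])
    cv2.imwrite(f'pics/{n}0.png',cv2.resize(c['frame'][:,:,::-1],(800,600),interpolation=cv2.INTER_CUBIC))
E
```

```text
drive.py
pics
plant.py
{'t': 0.0, 'joint_pos': array([ 1.10473509e+00,  2.91262693e-01, -1.54139111e-01,  1.12667683e+00,
        2.09466860e-05,  1.43151302e+00]), 'joint_velocities': array([-9.13234950e-06, -5.45418658e-04,  1.11487432e-03, -6.32455710e-04,
       -1.93657078e-03,  8.65498601e-04]), 'joint_torque': array([-2.85361435e-03, -5.37139034e+01,  3.31376624e+01,  1.58787315e-02,
       -4.38143470e-04, -3.01050363e-05]), 'tool_pos': array([0.16831727, 0.49685396, 0.24943664]), 'eef_rot': array([ 1.62662941e-01,  9.86681487e-01, -6.08887942e-04, -2.01107498e-04]), 'ft_force': array([0.18346608, 0.73082542, 0.26474317]), 'wrist_torque': array([-0.0238009 , -0.03322509, -0.04398718]), 'grasp_force': 0.0, 'width': 1.0016009031680888}
scene [[419.54527331   0.         254.29681263]
 [  0.         419.54527331 192.42838189]
 [  0.           0.           1.        ]] -0.11362862977022262 [[ 0.90451684 -0.27424274  0.32655812  0.19691587]
 [-0.42631189 -0.5629088   0.70809028 -0.98753951]
 [-0.01036618 -0.77969519 -0.62607343  0.86688219]
 [ 0.          0.          0.          1.        ]]
top [[438.05102993   0.         247.95657183]
 [  0.         438.05102993 186.85093542]
 [  0.           0.           1.        ]] -0.09805382500840716 [[-0.00422546 -0.99525353  0.09722421  0.43962721]
 [-0.99991967  0.00304328 -0.01230431 -0.08142021]
 [ 0.01195003 -0.09726839 -0.99518644  1.71772456]
 [ 0.          0.          0.          1.        ]]
 5  7 61 drive.py
```
View pics/scene0.png

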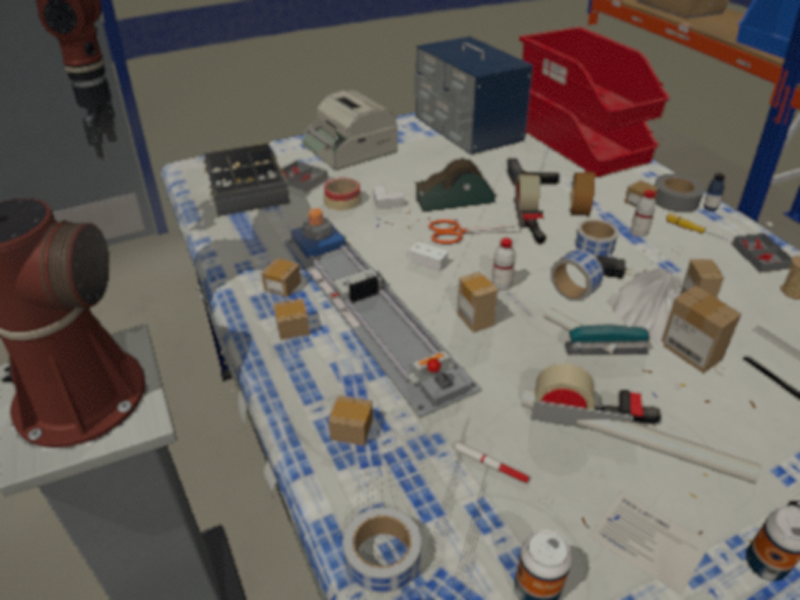

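View pics/top0.png

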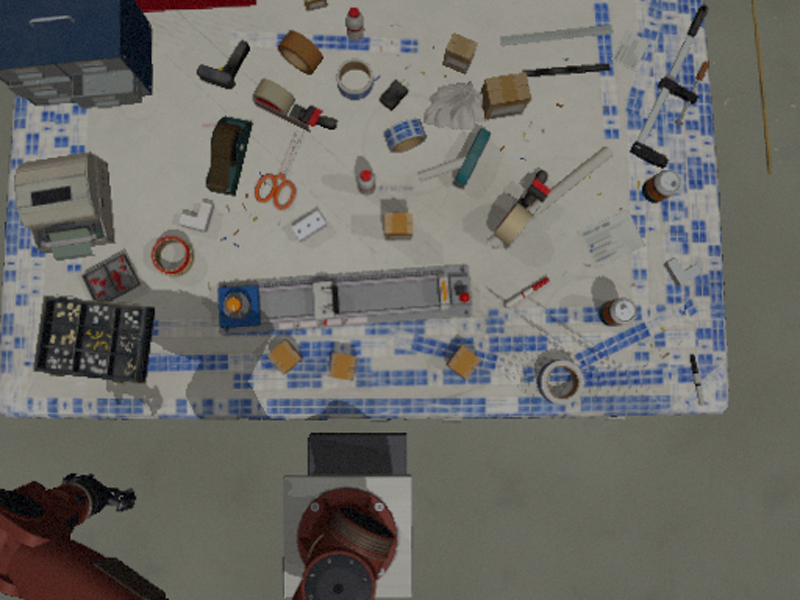

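Top view: three small cartons in front at (285,356), (343,365), (462,361). The knob is at (236,304), the lever ball at (463,297) and the plate at about (335,297), all in 800-px scale. The tall carton (398,224) is a bystander, and so is the marker (525,290).

```bash
cat > h.py <<'E'
import numpy as np, cv2
from plant import r
from scipy.spatial.transform import Rotation as R
def cap(n):
    o=r.observe(); c=r.capture(n)
    if n=='wrist':
        T=np.eye(4); T[:3,:3]=R.from_quat(o['eef_rot']).as_matrix(); T[:3,3]=o['tool_pos']
        c['cam_to_world']=T@c['T_tool_cam']
    return c
def p2w(c,uv,z):
    "pixels (512x384) to world points on height z"
    d=np.array([c['k1'],0,0,0,0.])
    n=cv2.undistortPoints(np.array(uv,float).reshape(-1,1,2),c['mtx'],d).reshape(-1,2)
    T=c['cam_to_world']; D=np.c_[n,np.ones(len(n))]@T[:3,:3].T
    return T[:3,3]+D*((z-T[2,3])/D[:,2])[:,None]
def w2p(c,P):
    T=np.linalg.inv(c['cam_to_world']); P=np.atleast_2d(np.array(P,float))
    return cv2.projectPoints(P,cv2.Rodrigues(T[:3,:3])[0],T[:3,3],c['mtx'],np.array([c['k1'],0,0,0,0.]))[0].reshape(-1,2)
def go(p,yaw=None,n=None):
    "print tool-frame step from now to world p, tool down with tool-y axis at yaw"
    o=r.observe(); Rt=R.from_quat(o['eef_rot']).as_matrix(); p=np.array(p,float)
    cur=np.arctan2(Rt[1,1],Rt[0,1])
    dy=0 if yaw is None else (yaw-cur+np.pi/2)%np.pi-np.pi/2
    tgt=np.array([[np.sin(cur),np.cos(cur),0],[-np.cos(cur),np.sin(cur),0],[0,0,-1]])
    print('pos',o['tool_pos'].round(4),'yaw',round(cur,4),'q6',o['joint_pos'][5].round(2),'tilt corr rv',R.from_matrix(Rt.T@tgt).as_rotvec().round(4))
    print(' tool delta',(tgt.T@(p-o['tool_pos'])).round(4),'rz tool',round(-dy,4),' dist',np.linalg.norm(p-o['tool_pos']).round(3))
def save(c,name,box=None,s=None):
    f=c['frame'][:,:,::-1]
    if box: f=f[box[1]:box[3],box[0]:box[2]]
    s=s or min(800/f.shape[1],600/f.shape[0]); cv2.imwrite('pics/'+name+'.png',cv2.resize(f,None,fx=s,fy=s,interpolation=cv2.INTER_CUBIC))
E
python3 - <<'E'
from h import *
c=cap('top'); s=512/800
np.set_printoptions(precision=4,suppress=True)
print('knob',p2w(c,[[236*s,304*s]],.095),'ball',p2w(c,[[463*s,297*s]],.083))
hsv=cv2.cvtColor(c['frame'],cv2.COLOR_RGB2HSV)
m=cv2.inRange(hsv,(8,90,60),(22,255,255))
for k in cv2.findContours(m,0,2)[0]:
    if cv2.contourArea(k)>80:
        q=cv2.minAreaRect(k); p=p2w(c,[q[0]],.05)[0]; b=p2w(c,cv2.boxPoints(q),.05)
        e=b[1]-b[0]; print(np.array(q[0])/s,p,np.linalg.norm(e),np.linalg.norm(b[2]-b[1]),np.degrees(np.arctan2(e[1],e[0]))%90)
w=cap('wrist'); print(w['T_tool_cam'],w['mtx'],w['k1'])
print('carton pos in scene', end=' ')
E
```

```text
knob [[0.5704 0.2596 0.095 ]] ball [[ 0.5866 -0.2833  0.083 ]]
[342.3142 365.6461] [0.4234 0.0081 0.05  ] 0.059575938563704196 0.05679537612561072 80.61691914625494
[463.0313 361.5313] [ 0.4319 -0.2853  0.05  ] 0.0602295578493283 0.058530332214998995 52.42283080235114
[283.9844 355.8594] [0.4473 0.1499 0.05  ] 0.05886657087966562 0.062071322787212446 45.072476350920574
[397.6562 223.4375] [ 0.7729 -0.1281  0.05  ] 0.06590497715838611 0.05507756111069398 89.92600980498557
[274.2188 190.625 ] [0.8571 0.179  0.05  ] 0.09801840130422809 0.08767843390056841 89.60986311547812
[505.0071  94.6115] [ 1.1081 -0.4045  0.05  ] 0.1263630786140115 0.10299592634737559 10.970555605010432
[460.4688  48.5937] [ 1.2321 -0.2929  0.05  ] 0.06749529646567443 0.07073221306223366 64.10886693923432
[300.      51.5625] [1.2237 0.1199 0.05  ] 0.07581191908815339 0.1194104353830246 47.35683646359666
[761.4392  85.8879] [ 1.1491 -1.0971  0.05  ] 0.01103185711862982 0.4835754528383356 8.972109885109802
[[ 0.0004 -0.9618 -0.2737  0.0695]
 [ 1.      0.0003  0.0004  0.0002]
 [-0.0003 -0.2737  0.9618 -0.1238]
 [ 0.      0.      0.      1.    ]] [[271.8644   0.     254.8417]
 [  0.     271.8644 193.7669]
 [  0.       0.       1.    ]] -0.05854667572253445
carton pos in scene
```

```bash
python3 -c "
from h import *
go([.5,0.02,.28],1.5708)"
```

```text
Traceback (most recent call last):
  File "h.py", line 25, in go
    print('pos',o['tool_pos'].round(4),'yaw',round(cur,4),'q6',o['joint_pos'][5].round(2),'tilt corr rv',R.from_matrix(Rt.T@tgt).as_rotvec().round(4))
                                                                                                         ~~~~~~~~~~~~~^^^^^^^^^^
  File "scipy/spatial/transform/_rotation.pyx", line 1143, in scipy.spatial.transform._rotation.Rotation.from_matrix
ValueError: Non-positive determinant (left-handed or null coordinate frame) in rotation matrix 0: [[-9.99999994e-01  8.73329728e-08 -1.12007432e-04]
 [-4.55580552e-18  9.99999696e-01  7.79706709e-04]
 [-1.12007466e-04 -7.79706704e-04  9.99999690e-01]].
```

```bash
sed -i 's/\[\[np.sin(cur),np.cos(cur),0\],\[-np.cos(cur)/[[-np.sin(cur),np.cos(cur),0],[np.cos(cur)/' h.py; python3 -c "
from h import *
go([.5,0.02,.28],1.5708)"
```

```text
pos [0.1684 0.497  0.2497] yaw 1.244 q6 1.43 tilt corr rv [-0.0008 -0.0001 -0.    ]
 tool delta [-0.4672 -0.3453 -0.0303] rz tool -0.3268  dist 0.582
```

The manual's scale: shifts go in shares of 50 mm and turns go in units of 0.2 rad. Converting my numbers, -0.036 m is -0.72, -0.0266 m is -0.532.

```bash
echo '[{"d":[-0.72, -0.532, -0.06]}, {"d":[-0.72, -0.532, -0.06]}, {"d":[-0.72, -0.532, -0.06]}, {"d":[-0.72, -0.532, -0.06]}, {"d":[-0.72, -0.532, -0.06]}, {"d":[-0.72, -0.532, -0.06]}, {"d":[-0.72, -0.532, -0.06]}, {"d":[-0.72, -0.532, -0.06]}, {"d":[-0.72, -0.532, -0.06]}, {"d":[-0.72, -0.532, -0.06]}]' > m.json && python3 drive.py m.json; echo '[{"d":[-0.72, -0.532, 0]}, {"d":[-0.72, -0.532, 0]}, {"d":[-0.72, -0.532, 0]}, {"turn_vec":[0, 0, -0.55]}, {"turn_vec":[0, 0, -0.55]}, {"turn_vec":[0, 0, -0.535]}, {}, {}]' > m.json && python3 drive.py m.json
python3 -c "
from h import *
c=cap('wrist'); save(c,'w1')
go([.5,0.02,.28],1.5708)"
```

```text
t: 1.2
tool_pos: [0.4248, 0.128, 0.2802]
eef_rot: [0.163, 0.987, 0.0, 0.0]
ft_force: [0.1, 1.6, 0.4]
width: 1.0
grasp_force: 0.0
t: 2.0
tool_pos: [0.5007, 0.0195, 0.2799]
eef_rot: [0.001, 1.0, -0.0, -0.0]
ft_force: [-0.1, 0.6, 0.4]
width: 0.997
grasp_force: 0.0
pos [0.5007 0.0196 0.28  ] yaw 1.5683 q6 -0.1 tilt corr rv [ 0.     -0.0001  0.    ]
 tool delta [ 0.0007  0.0004 -0.    ] rz tool -0.0025  dist 0.001
```

View pics/w1.png

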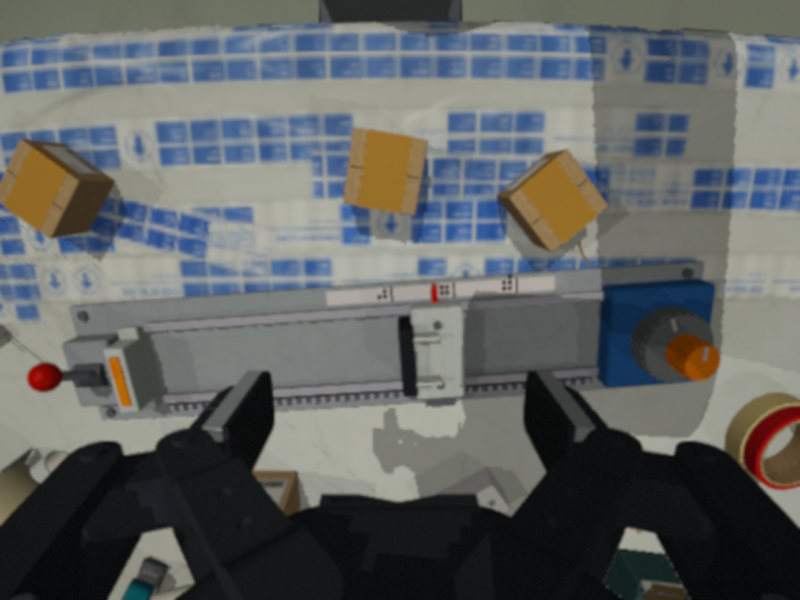

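The wrist view shows 3 cartons at (60,187), (387,170) and (553,200). The red pointer is at (434,292), the dot groups at about 383, 445 and 508, the knob at about (690,355) and the ball at (44,377). I'll zoom in to measure them precisely.

```bash
python3 -c "
from h import *
c=cap('wrist'); save(c,'w2',(205,160,365,275)); save(c,'w3',(380,165,470,255)); 
np.set_printoptions(precision=4,suppress=True)
hsv=cv2.cvtColor(c['frame'],cv2.COLOR_RGB2HSV)
for n,m,z in(('red',cv2.inRange(hsv,(0,150,90),(5,255,255))|cv2.inRange(hsv,(174,150,90),(180,255,255)),.01),('brn',cv2.inRange(hsv,(12,120,120),(22,255,255)),.05)):
  for k in cv2.findContours(m[:280],0,2)[0]:
    if cv2.contourArea(k)>5:
        q=cv2.minAreaRect(k); b=p2w(c,cv2.boxPoints(q),z);e=b[1]-b[0]
        print(n,np.array(q[0])/.64,p2w(c,[q[0]],z)[0],np.linalg.norm(e),np.linalg.norm(b[2]-b[1]),np.degrees(np.arctan2(e[1],e[0]))%90)
"
```

```text
red [775.0299 422.421 ] [0.6833 0.4406 0.01  ] 0.05950083710935977 0.027114068954739445 35.038268554703876
red [ 39.8438 376.5625] [ 0.6244 -0.3629  0.01  ] 0.02753900492636565 0.030210525808368787 0.8954443253000619
red [433.4844 292.9844] [0.5336 0.0536 0.01  ] 0.003572110109035352 0.01710014422009418 8.266245261349383
brn [119.3422 381.0759] [ 0.6081 -0.2431  0.05  ] 0.010499036470436542 0.049982851022122805 16.229677222657727
brn [701.5625 364.0625] [0.5922 0.3035 0.05  ] 0.03411923698115182 0.03282315757588055 89.26023245054569
brn [561.452  197.7134] [0.4428 0.1537 0.05  ] 0.04520536677761694 0.0604714046318146 39.370094277194084
brn [ 35.9671 188.7289] [ 0.4311 -0.2861  0.05  ] 0.06016314662547571 0.04945663961372061 42.126786024409085
brn [383.0448 170.4814] [0.4219 0.008  0.05  ] 0.05899362355078223 0.052290823202965755 78.56954312915892
```

View pics/w2.png

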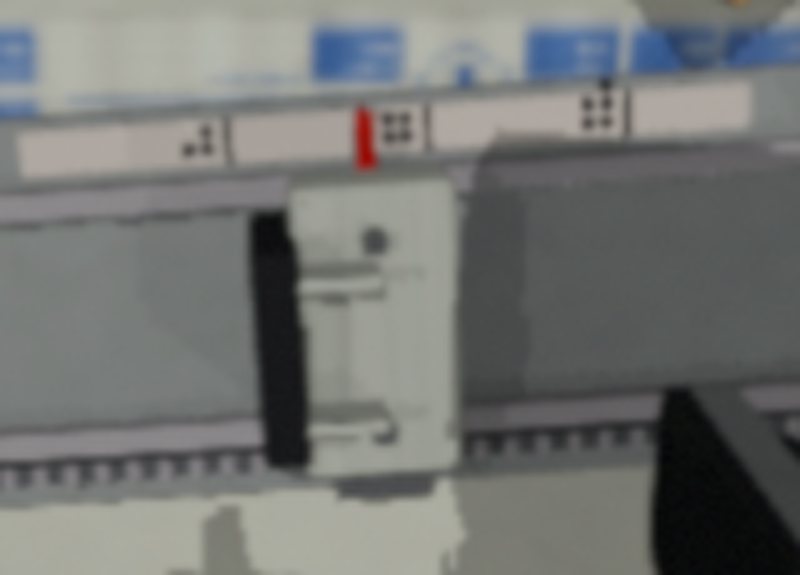

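View pics/w3.png

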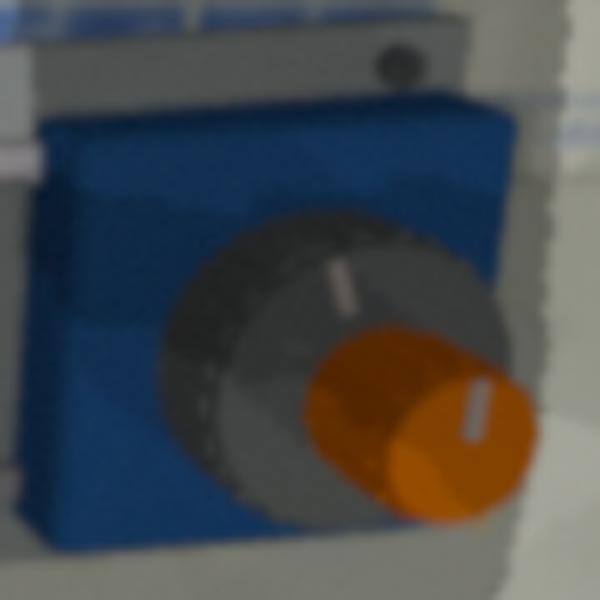

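Lines in the crop: 3 dots at (228,140), 4 at (428,127), 5 at (628,112), with the pointer at (365,138). The pointer therefore has to move about 41 mm toward the jaw, to the 3-dot line.

```bash
python3 -c "
from h import *
np.set_printoptions(precision=4,suppress=True)
c=cap('wrist')
m=p2w(c,np.array([[228,140],[428,127],[628,112],[365,137]])/5+[205,160],.01); print(m, np.diff(m[:3],axis=0))
k1=p2w(c,[[463/6.667+380,453/6.667+165]],.095)[0];k2=p2w(c,[[365/6.667+380,387/6.667+165]],.064)[0];print(k1,k2)
b=p2w(c,[[40*.64,376.6*.64]],.0826)[0];print('ball',b)
K=(k1+k2)/2
u=(m[2]-m[0])[:2];print('yaw marks',np.arctan2(-u[0],u[1]))
pv=b[:2]; d=K[:2]-pv; d0=np.array([.0288,.553]); th=np.arctan2(d[1],d[0])-np.arctan2(d0[1],d0[0]); print('yaw knob-ball',th,np.linalg.norm(d),np.linalg.norm(d0))
yh=np.array([-np.sin(th),np.cos(th)]);xh=np.array([np.cos(th),np.sin(th)])
print('origin from knob',K[:2]-.255*yh)
for q in m: print('gauge',(q-K)[:2]@xh,(q-K)[:2]@yh+.255)
for q in((.1,.2),): pass
go(K,None)
"
```

```text
[[0.5343 0.0135 0.01  ]
 [0.5304 0.0733 0.01  ]
 [0.5258 0.1332 0.01  ]
 [0.5334 0.0545 0.01  ]] [[-0.0039  0.0598  0.    ]
 [-0.0046  0.0598  0.    ]]
[0.5715 0.2681 0.095 ] [0.5704 0.2681 0.064 ]
ball [ 0.5889 -0.2921  0.0826]
yaw marks 0.07085088031014339
yaw knob-ball 0.0841457154816283 0.5605109615115391 0.5537494379229654
origin from knob [0.5924 0.014 ]
gauge -0.057906462655991184 0.0043729029138948605
gauge -0.05678973435832287 0.06428761419036907
gauge -0.05631188223575953 0.12430567754332164
gauge -0.055318345822036694 0.04531165396956566
pos [0.5007 0.0196 0.28  ] yaw 1.5694 q6 -0.11 tilt corr rv [-0.      0.0001  0.    ]
 tool delta [-0.0699  0.2486  0.2005] rz tool 0  dist 0.327
```

```bash
echo '[{"d":[-0.2, 0.71, 0.36]}, {"d":[-0.2, 0.71, 0.36]}, {"d":[-0.2, 0.71, 0.36]}, {"d":[-0.2, 0.71, 0.36]}, {"d":[-0.2, 0.71, 0.36]}, {"d":[-0.2, 0.71, 0.36]}, {"d":[-0.2, 0.71, 0.36]}, {}, {}]' > m.json && python3 drive.py m.json 1.0
python3 -c "
from h import *
c=cap('wrist'); save(c,'w4')
go([.571,.268,.15],None)"
```

```text
t: 3.05
tool_pos: [0.5701, 0.2686, 0.1531]
eef_rot: [-0.0, 1.0, -0.0, -0.001]
ft_force: [-0.2, 0.2, -0.7]
width: 1.0
grasp_force: 0.0
pos [0.5705 0.2679 0.1539] yaw 1.5707 q6 0.32 tilt corr rv [-0.0004 -0.0004 -0.    ]
 tool delta [-0.0005  0.0001  0.0039] rz tool 0  dist 0.004
```

View pics/w4.png

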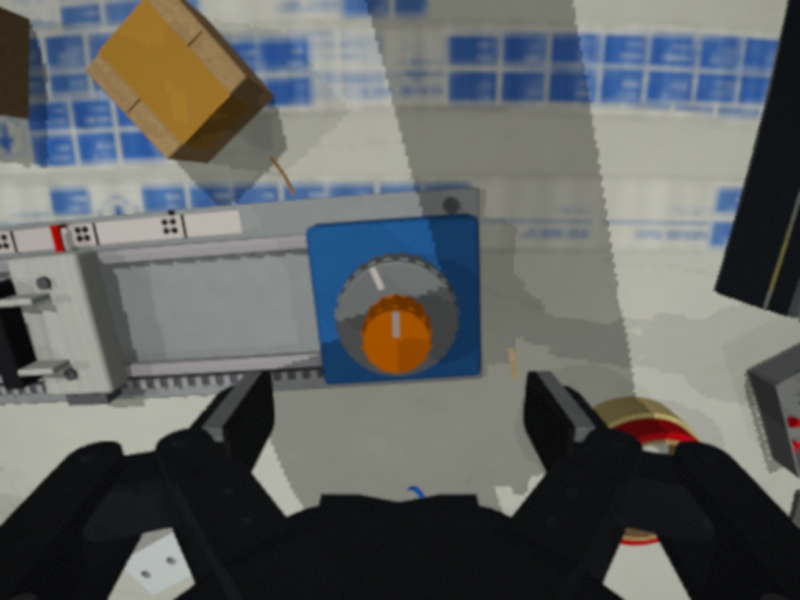

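Close-up: the orange knob top is at (396,342) and the outer knob top at (397,312). Both are centred under the tool.

```bash
python3 -c "
from h import *
c=cap('wrist')
print(p2w(c,[[396*.64,341*.64]],.095),p2w(c,[[396.5*.64,313*.64]],.064))
go([.571,.268,.06],None)"
```

```text
[[0.57126757 0.26713122 0.095     ]] [[0.56742973 0.26724079 0.064     ]]
pos [0.5707 0.2675 0.1544] yaw 1.5702 q6 0.32 tilt corr rv [-0.0002  0.0003  0.    ]
 tool delta [-0.0003  0.0005  0.0944] rz tool 0  dist 0.094
```

Converted, 0.03 m is 0.6, 0.02 m is 0.4.

```bash
echo '[{"d":[0, 0, 0.6]}, {"d":[0, 0, 0.6]}, {"d":[0, 0, 0.4]}, {"d":[0, 0, 0.28]}, {}]' > m.json && python3 drive.py m.json && echo '[{}, {}, {}, {}, {}]' > m.json && python3 drive.py m.json 0.0 40
```

```text
t: 3.65
tool_pos: [0.5699, 0.2669, 0.059]
eef_rot: [0.001, 1.0, -0.0, -0.001]
ft_force: [-0.1, 0.1, 0.6]
width: 0.998
grasp_force: 0.0
t: 4.15
tool_pos: [0.5717, 0.2677, 0.0619]
eef_rot: [0.0, 1.0, -0.0, 0.001]
ft_force: [-1.1, -3.0, 6.4]
width: 0.747
grasp_force: 43.4
```

Converted, 0.13 rad is 0.65.

```bash
echo '[{"turn_vec":[0, 0, 0.65]}, {"turn_vec":[0, 0, 0.65]}, {"turn_vec":[0, 0, 0.65]}, {"turn_vec":[0, 0, 0.65]}, {"turn_vec":[0, 0, 0.65]}, {"turn_vec":[0, 0, 0.65]}, {"turn_vec":[0, 0, 0.65]}, {"turn_vec":[0, 0, 0.65]}, {"turn_vec":[0, 0, 0.65]}, {"turn_vec":[0, 0, 0.65]}]' > m.json && python3 drive.py m.json; echo '[{"turn_vec":[0, 0, 0.35]}, {}, {}]' > m.json && python3 drive.py m.json
python3 -c "
from h import *
c=cap('top'); save(c,'t2',(100,150,340,250)); save(cap('wrist'),'w5')
go([.571,.268,.06],None)"
```

```text
t: 5.15
tool_pos: [0.5713, 0.2673, 0.0619]
eef_rot: [0.607, 0.794, 0.0, 0.001]
ft_force: [-2.7, -6.1, 8.3]
width: 0.746
grasp_force: 43.7
t: 5.45
tool_pos: [0.5713, 0.2673, 0.0619]
eef_rot: [0.633, 0.774, 0.0, 0.001]
ft_force: [-3.5, -5.3, 9.1]
width: 0.752
grasp_force: 43.7
pos [0.5713 0.2673 0.0619] yaw 0.2 q6 1.69 tilt corr rv [ 0.0014  0.0014 -0.    ]
 tool delta [ 0.0008 -0.0001  0.0019] rz tool 0  dist 0.002
```

View pics/w5.png

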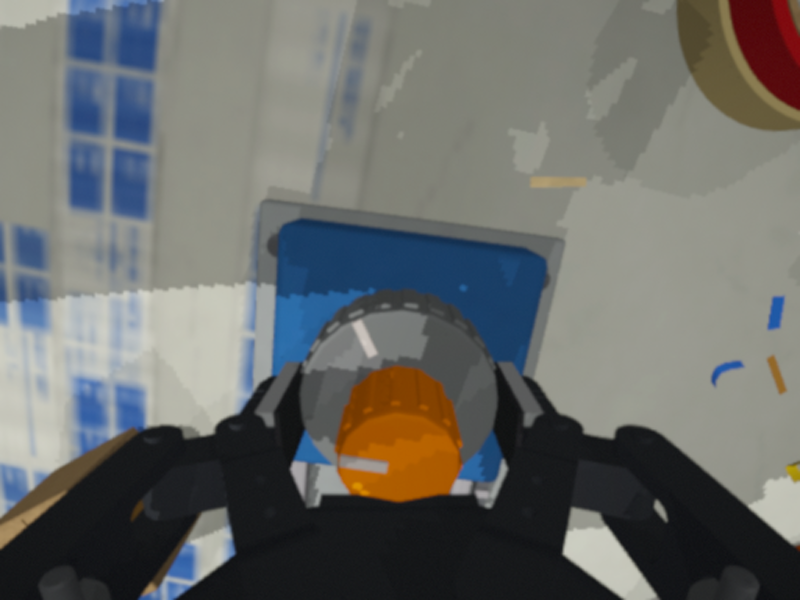

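Converted, -0.05 m is -1, -0.04 m is -0.8, -0.14 rad is -0.7.

```bash
echo '[{}, {}, {}, {"d":[0, 0, -0.8]}, {"d":[0, 0, -1]}, {"d":[0, 0, -1], "turn_vec":[0, 0, -0.7]}, {"d":[0, 0, -1], "turn_vec":[0, 0, -0.7]}, {"d":[0, 0, -0.6], "turn_vec":[0, 0, -0.7]}, {"turn_vec":[0, 0, -0.7]}, {"turn_vec":[0, 0, -0.7]}]' > m.json && python3 drive.py m.json 1.0; echo '[{"turn_vec":[0, 0, -0.7]}, {"turn_vec":[0, 0, -0.7]}, {"turn_vec":[0, 0, -0.7]}, {"turn_vec":[0, 0, -0.7]}, {"turn_vec":[0, 0, -0.55]}, {"d":[0.2, -0.9, 0]}, {"d":[0.2, -0.9, 0]}, {"d":[0.2, -0.9, 0]}, {}, {}]' > m.json && python3 drive.py m.json
python3 -c "
from h import *
np.set_printoptions(precision=4,suppress=True)
c=cap('wrist'); 
m=w2p(c,[[.5304,.0733,.01]])[0].astype(int);print(m)
save(c,'w6',(m[0]-80,m[1]-60,m[0]+80,m[1]+60));print(m-[80,60])
go([.571,.268,.06],None)
hsv=cv2.cvtColor(c['frame'],cv2.COLOR_RGB2HSV)
m=cv2.inRange(hsv,(12,120,120),(22,255,255))
for k in cv2.findContours(m,0,2)[0]:
    if cv2.contourArea(k)>50:
        q=cv2.minAreaRect(k); b=p2w(c,cv2.boxPoints(q),.05);e=b[1]-b[0]
        print(np.array(q[0])/.64,p2w(c,[q[0]],.05)[0],np.linalg.norm(e),np.linalg.norm(b[2]-b[1]),np.degrees(np.arctan2(e[1],e[0]))%90)
"
```

```text
t: 6.55
tool_pos: [0.5713, 0.2684, 0.2816]
eef_rot: [0.326, 0.945, 0.001, 0.001]
ft_force: [0.4, -0.8, -0.5]
width: 1.001
grasp_force: 0.0
t: 7.55
tool_pos: [0.5409, 0.1324, 0.2805]
eef_rot: [0.001, 1.0, 0.0, 0.0]
ft_force: [-0.1, 0.6, 0.2]
width: 1.0
grasp_force: 0.0
[213 158]
[133  98]
pos [0.541  0.1332 0.2803] yaw 1.5704 q6 0.11 tilt corr rv [ 0.0006  0.0007 -0.    ]
 tool delta [-0.0299  0.1348  0.2203] rz tool 0  dist 0.26
[  1.875  347.0312] [ 0.6157 -0.2437  0.05  ] 0.01086708590210726 0.03570842164469449 16.170551377120972
[573.2272 315.8954] [0.5848 0.2875 0.05  ] 0.034482607449269585 0.03219288760137594 84.7529400257018
[422.1767 148.7769] [0.4458 0.1519 0.05  ] 0.054018020397069995 0.05899420691190628 39.972898195858676
[239.1438 119.0029] [0.4222 0.008  0.05  ] 0.059555147446284505 0.049197820426601944 75.03533770172265
```

View pics/w6.png

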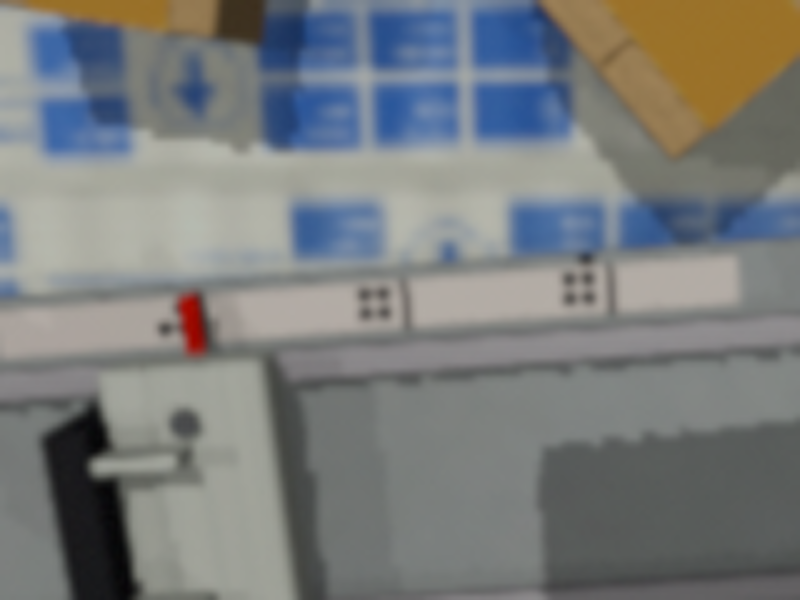

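Pointer at crop x≈193, while the 3-dot line extrapolates to ≈201 (lines at 406 and 611). That puts it about 2.5 mm past the line, within tolerance. Next are the carton poses.

```bash
cat >> h.py <<'E'
def cartons(c,z=.05,lo=(8,70,110)):
    hsv=cv2.cvtColor(c['frame'],cv2.COLOR_RGB2HSV); out=[]
    for k in cv2.findContours(cv2.inRange(hsv,lo,(25,255,255)),0,2)[0]:
        if cv2.contourArea(k)<150: continue
        b=p2w(c,k.reshape(-1,2),z)
        q=cv2.minAreaRect((b[:,:2]*1000).astype(np.float32))
        if min(q[1])>40 and max(q[1])<90: print('carton',(np.array(q[0])/1000).round(4),'size',np.round(q[1],1),'side yaw',round(np.radians(q[2]%90),3))
E
python3 -c "
from h import *
c=cap('wrist');cartons(c);
for l in((8,60,120),(8,60,140),(8,60,160)): print(l);cartons(c,.05,l)
cartons(cap('top'))"
```

```text
carton [0.4464 0.1518] size [60.9 59.4] side yaw 0.716
carton [0.4229 0.0093] size [58.5 61. ] side yaw 1.402
(8, 60, 120)
carton [0.4462 0.1516] size [60.7 59.4] side yaw 0.706
carton [0.4229 0.009 ] size [58.4 61.2] side yaw 1.399
(8, 60, 140)
carton [0.4455 0.1519] size [60.  58.3] side yaw 0.714
carton [0.4224 0.0086] size [57.8 60.5] side yaw 1.388
(8, 60, 160)
carton [0.4234 0.0082] size [58.8 60.9] side yaw 1.448
carton [ 0.4321 -0.2868] size [57.7 60.9] side yaw 0.915
carton [0.4472 0.1507] size [62. 58.] side yaw 0.694
carton [ 0.7749 -0.1281] size [66.  51.1] side yaw 1.569
carton [ 1.2415 -0.2946] size [67.7 47.9] side yaw 1.158
```

Converted, -0.037 m is -0.74, 0.004 m is 0.08.

```bash
echo '[{"d":[0.08, -0.74, 0.08]}, {"d":[0.08, -0.74, 0.08]}, {"d":[0.08, -0.74, 0.08]}, {"d":[0.08, -0.74, 0.08]}, {"d":[0.08, -0.74, 0.08]}, {"d":[0.08, -0.74, 0.08]}, {"d":[0.08, -0.74, 0.08]}, {}, {}]' > m.json && python3 drive.py m.json
python3 -c "
from h import *
c=cap('wrist'); save(c,'w7'); cartons(c)
go([.432,-.287,.15],.915)"
```

```text
t: 8.6
tool_pos: [0.5131, -0.1258, 0.2517]
eef_rot: [0.0, 1.0, 0.0, -0.0]
ft_force: [-0.3, -0.4, 0.3]
width: 1.0
grasp_force: 0.0
carton [0.4471 0.1492] size [60.2 53.4] side yaw 0.709
carton [ 0.4313 -0.2876] size [58.2 60.7] side yaw 0.914
carton [0.4222 0.008 ] size [59.3 60.3] side yaw 1.398
pos [ 0.5132 -0.1252  0.2519] yaw 1.5717 q6 -0.38 tilt corr rv [ 0.0005 -0.0002  0.    ]
 tool delta [ 0.0814 -0.1618  0.1019] rz tool 0.6567  dist 0.208
```

View pics/w7.png

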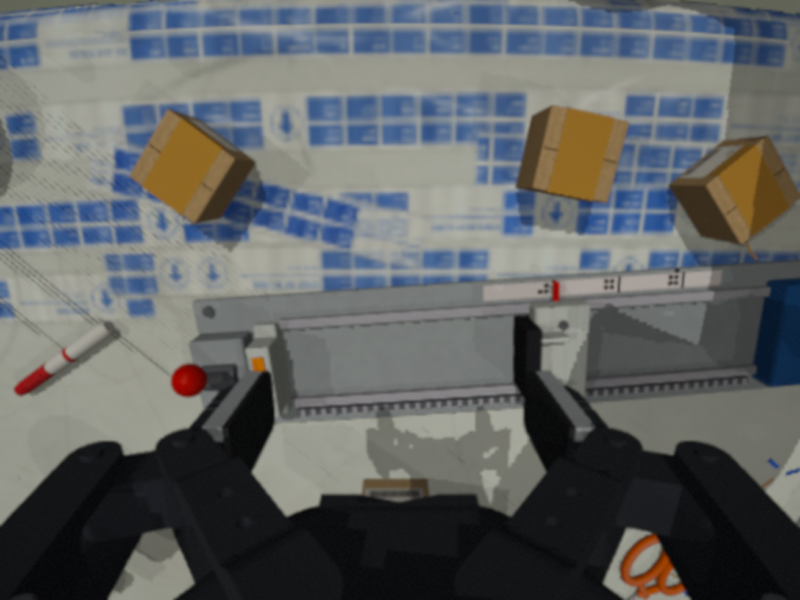

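The view shows carton C at (193,165), the rails from (283,322)–(515,312) and (293,402)–(515,388), the jaw at (262,365) and the ball at (189,380). I'll take rail edge profiles numerically.

```bash
python3 -c "
from h import *
c=cap('wrist'); g=cv2.cvtColor(c['frame'],cv2.COLOR_RGB2GRAY).astype(int)
for u in(205,245,290,320):
    col=g[175:275,u-1:u+2].mean(1).astype(int)
    print(u,' '.join(map(str,col)))
for u in(205,245,290,320):
    print(u,[(v,p2w(c,[[u,v]],.016)[0][:2].round(4).tolist()) for v in (200,205,250)])
hsv=cv2.cvtColor(c['frame'],cv2.COLOR_RGB2HSV)
m=cv2.inRange(hsv,(0,150,60),(5,255,255))|cv2.inRange(hsv,(174,150,60),(180,255,255))
for k in cv2.findContours(m[:280],0,2)[0]:
    if cv2.contourArea(k)>20: (x,y),rad=cv2.minEnclosingCircle(k); print('red',x/.64,y/.64,rad,p2w(c,[[x,y]],.0826)[0].round(4),p2w(c,[[x,y]],.01)[0].round(4))
"
```

```text
205 152 146 139 136 134 134 134 133 131 132 128 112 111 118 119 120 121 121 121 121 121 121 118 116 115 113 104 101 118 130 131 130 126 116 105 106 116 120 121 120 118 113 110 109 110 110 110 111 111 111 111 111 111 111 112 112 112 112 111 112 111 111 110 109 109 109 109 110 111 111 111 111 111 110 108 106 102 91 88 104 116 118 119 118 94 72 88 104 106 110 118 119 121 124 136 154 158 156 154 154
245 152 142 130 122 118 115 113 109 103 109 117 119 119 119 119 119 120 119 121 120 118 116 116 112 104 115 129 133 132 131 126 105 93 110 119 121 120 120 120 120 120 121 121 121 122 122 122 122 122 122 121 121 121 120 120 120 120 120 120 120 120 120 121 120 120 121 120 120 121 120 120 118 115 113 106 92 96 123 132 132 132 124 87 72 87 80 75 78 82 81 82 92 108 113 114 115 115 115 115 114
290 154 144 133 126 120 108 111 119 122 122 123 122 122 122 122 121 120 117 115 114 111 103 114 128 132 132 131 125 108 110 119 121 121 120 120 120 120 120 121 121 121 121 121 121 121 121 121 121 120 120 119 119 119 119 119 120 120 120 120 120 120 120 120 121 121 121 121 120 118 115 113 109 97 99 123 133 133 
[... 375 characters left out ...]
23 132 132 131 119 82 71 99 115 118 118 117 118 119 127 144 159 163 163 163 164 164 165 164 164 163 159 152
205 [(200, [0.5551, -0.1938]), (205, [0.5624, -0.1942]), (250, [0.632, -0.1977])]
245 [(200, [0.5551, -0.1383]), (205, [0.5624, -0.1383]), (250, [0.6318, -0.139])]
290 [(200, [0.555, -0.0759]), (205, [0.5623, -0.0757]), (250, [0.6318, -0.073])]
320 [(200, [0.555, -0.0341]), (205, [0.5623, -0.0336]), (250, [0.632, -0.0287])]
red 31.25 381.25 12.083146095275879 [ 0.5927 -0.4179  0.0826] [ 0.6296 -0.4905  0.01  ]
red 187.5 378.90625 11.10190200805664 [ 0.5882 -0.2867  0.0826] [ 0.624  -0.3267  0.01  ]
red 553.90625 290.625 6.020897388458252 [ 0.518  -0.013   0.0826] [0.5363 0.0147 0.01  ]
```

The manual's scale: shifts go in shares of 50 mm and turns go in units of 0.2 rad. Converting my numbers, -0.0324 m is -0.648, 0.02 m is 0.4, 0.1314 rad is 0.657.

```bash
echo '[{"d":[0.326, -0.648, 0.4]}, {"d":[0.326, -0.648, 0.4]}, {"d":[0.326, -0.648, 0.4]}, {"d":[0.326, -0.648, 0.4]}, {"d":[0.326, -0.648, 0.4]}, {"turn_vec":[0, 0, 0.657]}, {"turn_vec":[0, 0, 0.657]}, {"turn_vec":[0, 0, 0.657]}, {"turn_vec":[0, 0, 0.657]}, {"turn_vec":[0, 0, 0.657]}]' > m.json && python3 drive.py m.json; echo '[{}, {}]' > m.json && python3 drive.py m.json
python3 -c "
from h import *
c=cap('wrist'); cartons(c)
go([.4318,-.2874,.03],.914)"
```

```text
t: 9.7
tool_pos: [0.4323, -0.2869, 0.1522]
eef_rot: [0.324, 0.946, 0.0, 0.0]
ft_force: [0.5, 0.4, -0.0]
width: 1.0
grasp_force: 0.0
t: 9.9
tool_pos: [0.4319, -0.2872, 0.1521]
eef_rot: [0.32, 0.947, 0.0, 0.0]
ft_force: [-0.0, -0.2, 0.3]
width: 1.003
grasp_force: 0.0
carton [ 0.431  -0.2879] size [58.6 60. ] side yaw 0.919
pos [ 0.4318 -0.2874  0.1521] yaw 0.9189 q6 -0.08 tilt corr rv [ 0.0001  0.0001 -0.    ]
 tool delta [-0.     -0.      0.1221] rz tool 0.0049  dist 0.122
```

```bash
echo '[{"d":[0, 0, 0.8]}, {"d":[0, 0, 0.8]}, {"d":[0, 0, 0.6]}, {"d":[0, 0, 0.24]}, {}]' > m.json && python3 drive.py m.json 1.0 && echo '[{}, {}, {}, {}, {}, {"d":[0, 0, -0.4]}, {"d":[0, 0, -0.8]}, {"d":[0, 0, -0.4]}, {}]' > m.json && python3 drive.py m.json 0.0 40; python3 -c "
from h import *
go([.6031,-.1974,.115],.0725)"
```

```text
t: 10.45
tool_pos: [0.4306, -0.2872, 0.0289]
eef_rot: [0.322, 0.947, 0.001, -0.001]
ft_force: [-0.3, 0.8, 0.2]
width: 0.999
grasp_force: 0.0
t: 11.35
tool_pos: [0.4332, -0.2897, 0.1136]
eef_rot: [0.322, 0.947, -0.001, 0.003]
ft_force: [0.8, -0.2, -0.8]
width: 0.697
grasp_force: 43.3
pos [ 0.4332 -0.2897  0.1136] yaw 0.9143 q6 -0.07 tilt corr rv [-0.0005  0.0065  0.    ]
 tool delta [-0.0783  0.1768 -0.0014] rz tool 0.8418  dist 0.193
```

Converted, -0.01 m is -0.2, 0.1403 rad is 0.7015.

```bash
echo '[{"d":[0, 0, -0.2], "turn_vec":[0, 0, 0.7015]}, {"d":[0, 0, -0.2], "turn_vec":[0, 0, 0.7015]}, {"d":[0, 0, -0.2], "turn_vec":[0, 0, 0.7015]}, {"d":[0, 0, -0.2], "turn_vec":[0, 0, 0.7015]}, {"turn_vec":[0, 0, 0.7015]}, {"turn_vec":[0, 0, 0.7015]}, {}]' > m.json && python3 drive.py m.json; python3 -c "
from h import *
go([.6031,-.1974,.15],.0725)"
```

```text
t: 12.05
tool_pos: [0.4311, -0.2878, 0.1496]
eef_rot: [0.682, 0.731, -0.0, -0.0]
ft_force: [0.4, 0.3, 0.1]
width: 0.699
grasp_force: 43.3
pos [ 0.4311 -0.2878  0.1496] yaw 0.0702 q6 0.77 tilt corr rv [-0.0003 -0.0003 -0.    ]
 tool delta [ 0.0782  0.1779 -0.0004] rz tool -0.0023  dist 0.194
```

Converted, 0.0356 m is 0.712, 0.0156 m is 0.312.

```bash
echo '[{"d":[0.312, 0.712, 0]}, {"d":[0.312, 0.712, 0]}, {"d":[0.312, 0.712, 0]}, {"d":[0.312, 0.712, 0]}, {"d":[0.312, 0.712, 0]}, {}, {}]' > m.json && python3 drive.py m.json; python3 -c "
from h import *
go([.6031,-.1974,.04],.0725); save(cap('wrist'),'w8'); cartons(cap('top'))"
```

```text
t: 12.75
tool_pos: [0.6032, -0.1967, 0.1491]
eef_rot: [0.679, 0.734, -0.0, -0.001]
ft_force: [-0.7, 0.3, -1.2]
width: 0.695
grasp_force: 43.6
pos [ 0.6032 -0.1967  0.1491] yaw 0.0771 q6 1.06 tilt corr rv [-0.0012 -0.0004 -0.    ]
 tool delta [-0.0007 -0.0002  0.1091] rz tool 0.0046  dist 0.109
carton [0.4234 0.0082] size [58.5 60.9] side yaw 1.43
carton [ 1.2409 -0.2944] size [67.7 49.9] side yaw 1.158
```

View pics/w8.png

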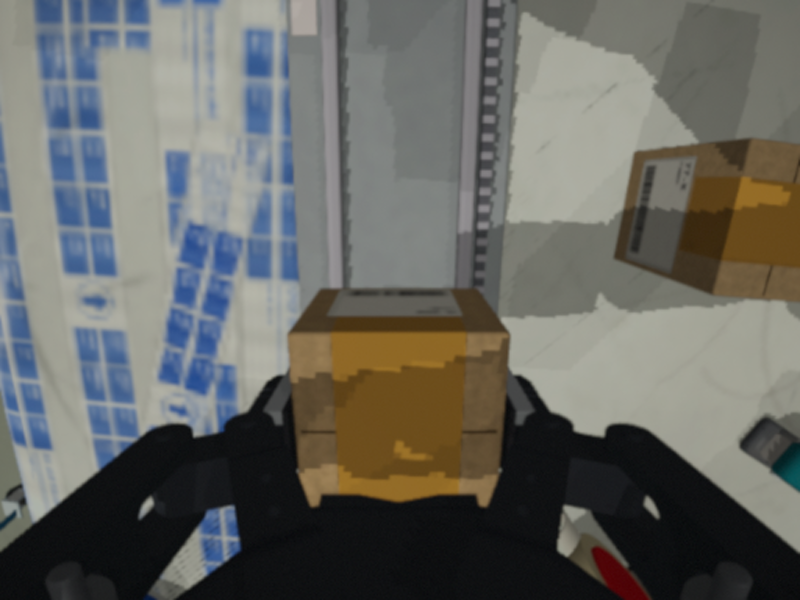

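The channel centre is at x≈403 and the carton centre at 399.5, aligned in yaw. I'll shift 1.5 mm away from the robot and lower.

Converted, 0.035 m is 0.7, 0.025 m is 0.5.

```bash
echo '[{"d":[-0.008, 0.026, 0.7]}, {"d":[0, 0, 0.7]}, {"d":[0, 0, 0.5]}, {"d":[0, 0, 0.24]}, {"d":[0, 0, 0.08]}, {}]' > m.json && python3 drive.py m.json; python3 -c "
from h import *
go([.6046,-.1974,.04],.0725)"
```

```text
t: 13.45
tool_pos: [0.604, -0.1983, 0.04]
eef_rot: [0.681, 0.732, -0.0, 0.0]
ft_force: [0.0, -1.4, 0.2]
width: 0.695
grasp_force: 44.0
pos [ 0.604  -0.1983  0.04  ] yaw 0.072 q6 1.07 tilt corr rv [ 0.      0.0002 -0.    ]
 tool delta [0.0009 0.0007 0.    ] rz tool -0.0005  dist 0.001
```

Converted, 0.002 m is 0.04.

```bash
echo '[{"d":[0, 0, 0.04]}, {}]' > m.json && python3 drive.py m.json; echo '[{}, {}, {}, {"d":[0, 0, -0.6]}, {"d":[0, 0, -1]}, {"d":[0, 0, -1]}, {"turn_vec":[0, 0, 0.605]}, {"turn_vec":[0, 0, 0.605]}, {}]' > m.json && python3 drive.py m.json 1.0; python3 -c "
from h import *
go([.4225,.008,.15],1.4); cartons(cap('wrist'),.058); cartons(cap('top'))"
```

```text
t: 13.65
tool_pos: [0.6047, -0.1986, 0.0394]
eef_rot: [0.681, 0.732, -0.0, 0.001]
ft_force: [-5.4, 1.0, 14.7]
width: 0.698
grasp_force: 45.9
t: 14.55
tool_pos: [0.6046, -0.1978, 0.1674]
eef_rot: [0.765, 0.644, 0.0, 0.0]
ft_force: [0.1, -0.6, -0.8]
width: 1.002
grasp_force: 0.0
pos [ 0.6046 -0.1978  0.1674] yaw -0.1715 q6 1.31 tilt corr rv [ 0.0006  0.0001 -0.    ]
 tool delta [ 0.1717 -0.2146  0.0174] rz tool 1.5701  dist 0.275
carton [ 0.6045 -0.1973] size [59.1 61.1] side yaw 0.075
carton [0.4234 0.0084] size [59.  60.9] side yaw 1.431
carton [ 1.241  -0.2943] size [68.  49.4] side yaw 1.147
```

Converted, -0.0307 m is -0.614, 0.0245 m is 0.49.

```bash
echo '[{"d":[0.49, -0.614, 0]}, {"d":[0.49, -0.614, 0]}, {"d":[0.49, -0.614, 0]}, {"d":[0.49, -0.614, 0]}, {"d":[0.49, -0.614, 0.1]}, {"d":[0.49, -0.614, 0.1]}, {"d":[0.49, -0.614, 0.12]}, {}, {}]' > m.json && python3 drive.py m.json; python3 -c "
from h import *
cartons(cap('wrist'));cartons(cap('top')); go([.4225,.008,.03],-.17)"
```

```text
t: 15.55
tool_pos: [0.4214, 0.0081, 0.151]
eef_rot: [0.763, 0.646, -0.0, 0.0]
ft_force: [-0.1, -0.2, -0.8]
width: 0.999
grasp_force: 0.0
carton [0.423  0.0092] size [58.7 60.8] side yaw 1.405
carton [0.445  0.1504] size [61. 59.] side yaw 0.714
carton [0.4466 0.1522] size [61.2 56.7] side yaw 0.683
carton [ 0.6049 -0.197 ] size [60.9 61.4] side yaw 0.098
carton [ 0.7749 -0.1281] size [66.  51.2] side yaw 1.569
carton [ 1.2414 -0.295 ] size [67.8 47.4] side yaw 1.172
pos [0.4226 0.0072 0.1512] yaw -0.1685 q6 1.58 tilt corr rv [ 0.0011  0.0001 -0.    ]
 tool delta [ 0.0007 -0.0003  0.1212] rz tool 0.0015  dist 0.121
```

```bash
echo '[{"d":[0.02, 0, 0.8]}, {"d":[0, 0, 0.8]}, {"d":[0, 0, 0.6]}, {"d":[0, 0, 0.22]}, {}]' > m.json && python3 drive.py m.json 1.0 && echo '[{}, {}, {}, {}, {}, {"d":[0, 0, -0.4]}, {"d":[0, 0, -1]}, {"d":[0, 0, -1], "turn_vec":[0, 0, -0.605]}, {"turn_vec":[0, 0, -0.605]}, {}]' > m.json && python3 drive.py m.json 0.0 40; python3 -c "
from h import *
go([.5993,-.1266,.15],.0725)"
```

```text
t: 16.15
tool_pos: [0.4214, 0.0081, 0.0284]
eef_rot: [0.765, 0.644, -0.001, -0.001]
ft_force: [-0.7, -0.6, 0.3]
width: 0.998
grasp_force: 0.0
t: 17.15
tool_pos: [0.4229, 0.0085, 0.1515]
eef_rot: [0.68, 0.733, 0.001, 0.001]
ft_force: [-0.1, -0.8, -0.6]
width: 0.693
grasp_force: 29.2
pos [0.4229 0.0085 0.1515] yaw 0.0741 q6 1.34 tilt corr rv [ 0.0035  0.0008 -0.    ]
 tool delta [-0.1478  0.1659  0.0015] rz tool 0.0016  dist 0.222
```

```bash
echo '[{}, {"d":[-0.492, 0.552, 0]}, {"d":[-0.492, 0.552, 0]}, {"d":[-0.492, 0.552, 0]}, {"d":[-0.492, 0.552, 0]}, {"d":[-0.492, 0.552, 0]}, {"d":[-0.492, 0.552, 0]}, {}, {}]' > m.json && python3 drive.py m.json 0.0 40; python3 -c "
from h import *
go([.5993,-.1266,.04],.0725); c=cap('wrist'); save(c,'w9')
hsv=cv2.cvtColor(c['frame'],cv2.COLOR_RGB2HSV)"
```

```text
t: 18.05
tool_pos: [0.5968, -0.1267, 0.1479]
eef_rot: [0.682, 0.731, -0.001, -0.002]
ft_force: [-0.3, 0.1, -0.7]
width: 0.699
grasp_force: 47.9
pos [ 0.5968 -0.1267  0.1479] yaw 0.0691 q6 1.17 tilt corr rv [-0.0033 -0.0015 -0.    ]
 tool delta [-1.000e-04  2.500e-03  1.079e-01] rz tool -0.0034  dist 0.108
```

View pics/w9.png

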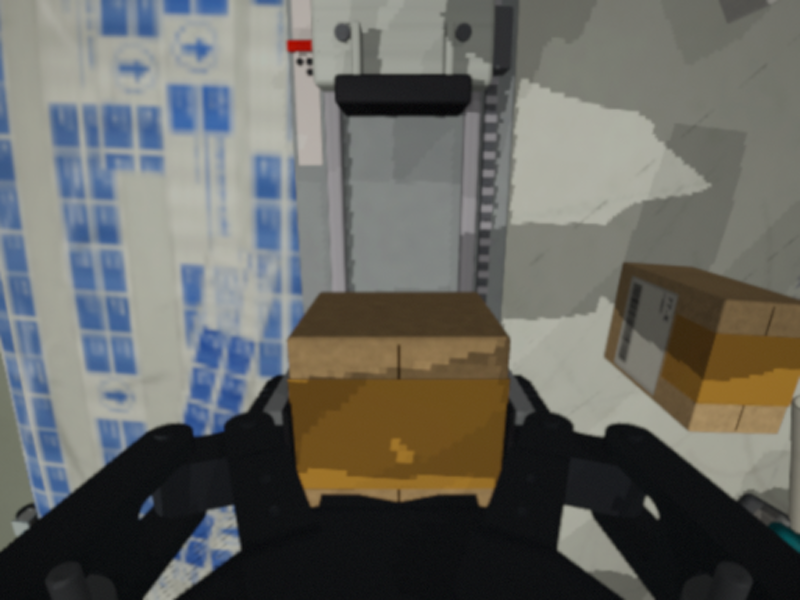

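The carton is held level, and the channel centre at x≈403 is 4 px to the right. I'll shift about 2 mm and lower.

Converted, 0.035 m is 0.7, 0.022 m is 0.44, 0.003 rad is 0.015.

```bash
echo '[{"d":[0, 0.044, 0.7], "turn_vec":[0, 0, 0.015]}, {"d":[0, 0, 0.7]}, {"d":[0, 0, 0.44]}, {"d":[0, 0, 0.24]}, {"d":[0, 0, 0.08]}, {}]' > m.json && python3 drive.py m.json; python3 -c "
from h import *
go([.5988,-.1266,.04],.0725)"
```

```text
t: 18.7
tool_pos: [0.5998, -0.1262, 0.0423]
eef_rot: [0.682, 0.731, -0.0, -0.0]
ft_force: [1.2, -0.0, -0.1]
width: 0.695
grasp_force: 47.9
pos [ 0.5998 -0.1262  0.0423] yaw 0.0691 q6 1.18 tilt corr rv [-0.0001 -0.     -0.    ]
 tool delta [-0.0003 -0.001   0.0023] rz tool -0.0034  dist 0.003
```

```bash
echo '[{"d":[0, 0, 0.06]}, {}]' > m.json && python3 drive.py m.json; echo '[{}, {}, {}, {"d":[0, 0, -0.6]}, {"d":[0, 0, -1]}, {"d":[0, 0, -1]}, {"turn_vec":[0, 0, -0.64]}, {"turn_vec":[0, 0, -0.64]}, {"turn_vec":[0, 0, -0.64]}, {"turn_vec":[0, 0, -0.64]}]' > m.json && python3 drive.py m.json 1.0;echo '[{"turn_vec":[0, 0, -0.64]}, {}]' > m.json && python3 drive.py m.json; python3 -c "
from h import *
go([.4455,.151,.15],.71); cartons(cap('wrist'),.058); cartons(cap('top'))"
```

```text
t: 18.9
tool_pos: [0.6004, -0.1266, 0.0398]
eef_rot: [0.682, 0.731, 0.0, 0.001]
ft_force: [-0.1, -0.3, 0.2]
width: 0.696
grasp_force: 47.9
t: 19.9
tool_pos: [0.5999, -0.1265, 0.1693]
eef_rot: [0.473, 0.881, 0.0, 0.0]
ft_force: [0.8, -0.0, -0.2]
width: 1.0
grasp_force: 0.0
t: 20.1
tool_pos: [0.5999, -0.1265, 0.1691]
eef_rot: [0.417, 0.909, -0.0, 0.0]
ft_force: [-0.4, 0.6, 0.4]
width: 1.001
grasp_force: 0.0
pos [ 0.5999 -0.1265  0.1691] yaw 0.711 q6 0.53 tilt corr rv [-0.      0.0001  0.    ]
 tool delta [0.311  0.0641 0.0191] rz tool 0.001  dist 0.318
carton [ 0.6042 -0.1971] size [59.5 60.8] side yaw 0.075
carton [ 0.5998 -0.1262] size [61.5 59.2] side yaw 0.068
carton [ 1.2403 -0.2945] size [67.9 49.8] side yaw 1.172
```

Both are placed well. Now the third carton.

```bash
echo '[{"d":[0.778, 0.16, 0]}, {"d":[0.778, 0.16, 0]}, {"d":[0.778, 0.16, 0]}, {"d":[0.778, 0.16, 0]}, {"d":[0.778, 0.16, 0]}, {"d":[0.778, 0.16, 0.12]}, {"d":[0.778, 0.16, 0.12]}, {"d":[0.778, 0.16, 0.12]}, {}, {}]' > m.json && python3 drive.py m.json; python3 -c "
from h import *
cartons(cap('wrist'));cartons(cap('top')); go([.4455,.151,.03],.71)"
```

```text
t: 21.2
tool_pos: [0.4456, 0.152, 0.1512]
eef_rot: [0.418, 0.909, -0.0, 0.0]
ft_force: [0.9, 0.6, 0.5]
width: 1.003
grasp_force: 0.0
carton [0.4457 0.1524] size [60.8 58.9] side yaw 0.709
carton [ 0.602  -0.1252] size [61.2 61.5] side yaw 1.568
carton [ 0.605  -0.1969] size [61.2 61.4] side yaw 0.109
carton [ 0.7749 -0.1281] size [66.  51.2] side yaw 1.569
carton [ 1.2414 -0.2948] size [68.1 47.9] side yaw 1.158
pos [0.4465 0.1509 0.1513] yaw 0.7073 q6 1.03 tilt corr rv [ 0.0006  0.0007 -0.    ]
 tool delta [ 0.0007 -0.0008  0.1213] rz tool -0.0027  dist 0.121
```

```bash
echo '[{"d":[0.02, 0, 0.8]}, {"d":[0, 0, 0.8]}, {"d":[0, 0, 0.6]}, {"d":[0, 0, 0.22]}, {}]' > m.json && python3 drive.py m.json 1.0 && echo '[{}, {}, {}, {}, {}, {"d":[0, 0, -0.4]}, {"d":[0, 0, -1]}, {"d":[0, 0, -1], "turn_vec":[0, 0, 0.635]}, {"turn_vec":[0, 0, 0.635]}, {"turn_vec":[0, 0, 0.635]}]' > m.json && python3 drive.py m.json 0.0 40; echo '[{"turn_vec":[0, 0, 0.635]}, {"turn_vec":[0, 0, 0.635]}, {}]' > m.json && python3 drive.py m.json;python3 -c "
from h import *
go([.5945,-.0568,.15],.0725)"
```

```text
t: 21.8
tool_pos: [0.4448, 0.1513, 0.0292]
eef_rot: [0.418, 0.908, -0.001, -0.001]
ft_force: [1.0, -0.3, 0.3]
width: 1.003
grasp_force: 0.0
t: 22.8
tool_pos: [0.4467, 0.1525, 0.1527]
eef_rot: [0.584, 0.812, 0.002, 0.002]
ft_force: [-0.3, 0.1, -1.2]
width: 0.698
grasp_force: 44.0
t: 23.1
tool_pos: [0.4454, 0.1522, 0.1509]
eef_rot: [0.681, 0.732, 0.001, 0.0]
ft_force: [-0.0, 0.3, -1.1]
width: 0.695
grasp_force: 43.9
pos [0.4454 0.1522 0.1509] yaw 0.0724 q6 1.67 tilt corr rv [ 0.0014 -0.0001  0.    ]
 tool delta [-0.2192  0.1336  0.0009] rz tool -0.0001  dist 0.257
```

```bash
echo '[{"d":[-0.628, 0.382, 0]}, {"d":[-0.628, 0.382, 0]}, {"d":[-0.628, 0.382, 0]}, {"d":[-0.628, 0.382, 0]}, {"d":[-0.628, 0.382, 0]}, {"d":[-0.628, 0.382, 0]}, {"d":[-0.628, 0.382, 0]}, {}, {}]' > m.json && python3 drive.py m.json; python3 -c "
from h import *
go([.5945,-.0575,.04],.0725); c=cap('wrist'); save(c,'w10')"
```

```text
t: 24.0
tool_pos: [0.5947, -0.0576, 0.15]
eef_rot: [0.68, 0.733, 0.0, -0.0]
ft_force: [-0.6, 0.5, -2.0]
width: 0.698
grasp_force: 43.9
pos [ 0.5947 -0.0576  0.15  ] yaw 0.0757 q6 1.28 tilt corr rv [-0.0002 -0.0003 -0.    ]
 tool delta [ 1.0e-04 -2.0e-04  1.1e-01] rz tool 0.0032  dist 0.11
```

View pics/w10.png

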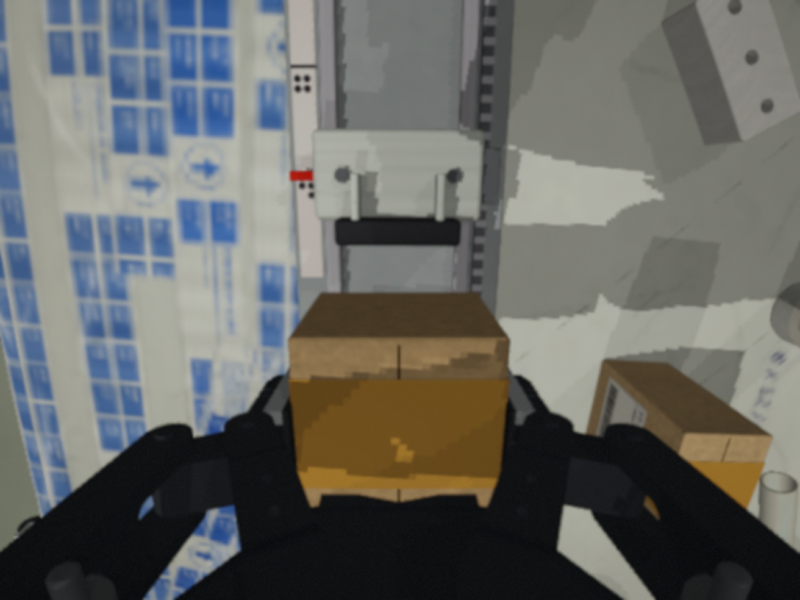

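The plate's front edge is at (398,244), the pointer at (301,176) and the 4-dot line at row 66. The carton is centred at 399 against the channel's 401.

```bash
python3 -c "
from h import *
c=cap('wrist');s=.64
print('plate top edge',p2w(c,[[398*s,244.5*s]],.053)); a=p2w(c,[[301*s,176*s],[302*s,66*s]],.01);print(a, a[1]-a[0])
go([.595,-.0575,.04],.0725)"
```

```text
plate top edge [[ 0.59118782 -0.01852543  0.053     ]]
[[0.53042622 0.01222957 0.01      ]
 [0.52939811 0.07316801 0.01      ]] [-0.00102811  0.06093844  0.        ]
pos [ 0.5941 -0.0564  0.1501] yaw 0.0764 q6 1.28 tilt corr rv [-0.0006 -0.0004 -0.    ]
 tool delta [-0.0012  0.0008  0.1101] rz tool 0.0039  dist 0.11
```

Converted, 0.035 m is 0.7, 0.024 m is 0.48.

```bash
echo '[{"d":[0, 0.01, 0.7]}, {"d":[0, 0, 0.7]}, {"d":[0, 0, 0.48]}, {"d":[0, 0, 0.24]}, {"d":[0, 0, 0.08]}, {}, {"d":[0, 0, 0.04]}, {}]' > m.json && python3 drive.py m.json; echo '[{}, {}, {}, {"d":[0, 0, -0.6]}, {"d":[0, 0, -1]}, {"d":[0, 0, -1]}, {"d":[0, 0, -0.8]}, {}]' > m.json && python3 drive.py m.json 1.0; python3 -c "
from h import *
cartons(cap('wrist'),.058); cartons(cap('top'),.058);
go([.5705,.2670,.15],1.57)"
```

```text
t: 24.9
tool_pos: [0.5963, -0.057, 0.0396]
eef_rot: [0.68, 0.733, 0.001, 0.001]
ft_force: [-0.4, 1.9, 5.8]
width: 0.696
grasp_force: 44.7
t: 25.7
tool_pos: [0.5984, -0.0578, 0.2142]
eef_rot: [0.68, 0.733, 0.002, 0.004]
ft_force: [0.4, -0.6, -0.9]
width: 1.0
grasp_force: 0.0
carton [ 0.6044 -0.1972] size [59.4 59. ] side yaw 0.069
carton [ 0.7919 -0.1434] size [58.8 65.2] side yaw 0.003
carton [ 0.6001 -0.1252] size [60.8 58.5] side yaw 0.07
carton [ 0.5963 -0.0567] size [61.2 57.8] side yaw 0.073
carton [ 0.6001 -0.1256] size [62.8 59. ] side yaw 0.074
carton [ 0.6048 -0.1974] size [61.1 61.3] side yaw 1.568
carton [ 0.7733 -0.1279] size [65.7 50.9] side yaw 1.569
carton [ 1.2366 -0.2932] size [67.  49.5] side yaw 1.172
pos [ 0.5958 -0.0573  0.2088] yaw 0.0742 q6 1.28 tilt corr rv [ 0.002   0.0006 -0.    ]
 tool delta [ 0.3253 -0.0012  0.0588] rz tool -1.4958  dist 0.331
```

Converted, 0.0407 m is 0.814, 0.006 m is 0.12, -0.14 rad is -0.7.

```bash
echo '[{"d":[0.814, 0, 0]}, {"d":[0.814, 0, 0]}, {"d":[0.814, 0, 0]}, {"d":[0.814, 0, 0.1]}, {"d":[0.814, 0, 0.1], "turn_vec":[0, 0, -0.25]}, {"d":[0.814, 0.04, 0.1], "turn_vec":[0, 0, -0.25]}, {"d":[0.814, 0.08, 0.1], "turn_vec":[0, 0, -0.25]}, {"d":[0.814, 0.12, 0.1], "turn_vec":[0, 0, -0.25]}, {"turn_vec":[0, 0, -0.7]}, {"turn_vec":[0, 0, -0.7]}]' > m.json && python3 drive.py m.json; echo '[{"turn_vec":[0, 0, -0.725]}, {"turn_vec":[0, 0, -0.725]}, {"turn_vec":[0, 0, -0.725]}, {"turn_vec":[0, 0, -0.725]}, {"turn_vec":[0, 0, -0.725]}, {"turn_vec":[0, 0, -0.725]}, {"turn_vec":[0, 0, -0.725]}, {"turn_vec":[0, 0, -0.725]}, {"turn_vec":[0, 0, -0.725]}, {"turn_vec":[0, 0, -0.725]}]' > m.json && python3 drive.py m.json;  echo '[{"turn_vec":[0, 0, -0.725]}, {"turn_vec":[0, 0, -0.725]}, {"turn_vec":[0, 0, -0.725]}, {"turn_vec":[0, 0, -0.725]}, {"turn_vec":[0, 0, -0.725]}, {"turn_vec":[0, 0, -0.725]}, {"turn_vec":[0, 0, -0.725]}, {"turn_vec":[0, 0, -0.725]}, {"turn_vec":[0, 0, -0.725]}, {"turn_vec":[0, 0, -0.725]}]' > m.json && python3 drive.py m.json; python3 -c "
from h import *
go([.5708,.2670,.15],None);print(r.observe()['joint_pos'])"
```

```text
t: 26.8
tool_pos: [0.5692, 0.2694, 0.1804]
eef_rot: [0.483, 0.876, -0.001, -0.001]
ft_force: [-0.1, 0.4, 1.0]
width: 1.002
grasp_force: 0.0
t: 27.8
tool_pos: [0.5698, 0.2678, 0.1808]
eef_rot: [-0.218, 0.976, -0.0, -0.002]
ft_force: [-0.3, 0.6, 0.7]
width: 0.999
grasp_force: 0.0
t: 28.8
tool_pos: [0.5697, 0.2678, 0.1808]
eef_rot: [0.81, -0.586, -0.001, 0.001]
ft_force: [-0.0, -0.5, 0.6]
width: 1.001
grasp_force: 0.0
pos [0.5697 0.2678 0.1808] yaw -2.823 q6 -1.57 tilt corr rv [ 0.0035 -0.0001  0.    ]
 tool delta [ 0.0011 -0.0007  0.0308] rz tool 0  dist 0.031
[ 3.23427240e-01  5.33935150e-01  3.67726363e-02  1.07711212e+00
 -6.50341456e-05 -1.56591765e+00]
```

Converted, 0.001 m is 0.02, -0.0007 m is -0.014.

```bash
echo '[{"d":[0.02, -0.014, 0.8]}, {"d":[0, 0, 0.6]}, {"d":[0, 0, 0.36]}, {"d":[0, 0, 0.12]}, {}]' > m.json && python3 drive.py m.json && echo '[{}, {}, {}, {}, {}, {}, {}]' > m.json && python3 drive.py m.json 0.0 25
```

```text
t: 29.3
tool_pos: [0.5706, 0.2671, 0.0872]
eef_rot: [0.809, -0.588, -0.001, 0.001]
ft_force: [-0.3, 0.0, 0.5]
width: 0.999
grasp_force: 0.0
t: 30.0
tool_pos: [0.5714, 0.2674, 0.0899]
eef_rot: [0.809, -0.588, -0.0, 0.0]
ft_force: [-5.1, -1.8, 7.6]
width: 0.362
grasp_force: 24.7
```

Converted, 0.13 rad is 0.65.

```bash
echo '[{"turn_vec":[0, 0, 0.65]}, {"turn_vec":[0, 0, 0.65]}, {"turn_vec":[0, 0, 0.65]}, {"turn_vec":[0, 0, 0.65]}, {"turn_vec":[0, 0, 0.65]}, {"turn_vec":[0, 0, 0.65]}, {"turn_vec":[0, 0, 0.65]}, {"turn_vec":[0, 0, 0.65]}, {"turn_vec":[0, 0, 0.65]}, {"turn_vec":[0, 0, 0.65]}]' > m.json && python3 drive.py m.json; python3 -c "
from h import *
print(r.observe()['wrist_torque'])"; echo '[{"turn_vec":[0, 0, 0.65]}, {"turn_vec":[0, 0, 0.65]}, {"turn_vec":[0, 0, 0.65]}, {"turn_vec":[0, 0, 0.65]}, {"turn_vec":[0, 0, 0.65]}, {"turn_vec":[0, 0, 0.65]}, {"turn_vec":[0, 0, 0.65]}, {"turn_vec":[0, 0, 0.65]}, {"turn_vec":[0, 0, 0.65]}, {"turn_vec":[0, 0, 0.65]}]' > m.json && python3 drive.py m.json; echo '[{"turn_vec":[0, 0, 0.65]}, {"turn_vec":[0, 0, 0.65]}, {"turn_vec":[0, 0, 0.65]}, {"turn_vec":[0, 0, 0.55]}, {}, {}]' > m.json && python3 drive.py m.json; python3 -c "
from h import *
print(r.observe()['wrist_torque']); go([.57,.267,.09]); cartons(cap('top'),.058)"
```

```text
t: 31.0
tool_pos: [0.571, 0.2675, 0.0899]
eef_rot: [-0.285, 0.958, 0.0, -0.0]
ft_force: [-5.9, -0.5, 8.7]
width: 0.363
grasp_force: 24.8
[-0.26861596  1.18532249  0.12492076]
t: 32.0
tool_pos: [0.571, 0.2679, 0.0899]
eef_rot: [0.353, 0.936, 0.0, -0.001]
ft_force: [-5.5, 0.5, 6.7]
width: 0.367
grasp_force: 24.9
t: 32.6
tool_pos: [0.5711, 0.268, 0.0899]
eef_rot: [0.571, 0.821, 0.0, -0.001]
ft_force: [-5.9, 1.6, 6.9]
width: 0.369
grasp_force: 24.9
[ 0.17122302  1.13176735 -0.05622338]
pos [0.5711 0.268  0.0899] yaw 0.3545 q6 1.54 tilt corr rv [-0.0003 -0.0011 -0.    ]
 tool delta [-0.0005 -0.0014 -0.0001] rz tool 0  dist 0.002
carton [ 0.7733 -0.1279] size [65.7 50.9] side yaw 1.569
carton [ 1.2376 -0.2936] size [67.4 47.6] side yaw 1.158
```

```bash
echo '[{}, {}, {}, {}, {"d":[0, 0, -0.8]}, {"d":[0, 0, -0.8]}, {"d":[0, 0, -0.8], "turn_vec":[0, 0, -0.675]}, {"turn_vec":[0, 0, -0.675]}, {"turn_vec":[0, 0, -0.675]}, {"turn_vec":[0, 0, -0.675]}]' > m.json && python3 drive.py m.json 1.0; echo '[{"turn_vec":[0, 0, -0.675]}, {"turn_vec":[0, 0, -0.675]}, {"turn_vec":[0, 0, -0.675]}, {"turn_vec":[0, 0, -0.675]}, {"turn_vec":[0, 0, -0.68]}, {}]' > m.json && python3 drive.py m.json; echo '[{"d":[0.16, -0.78, 0]}, {"d":[0.16, -0.78, 0]}, {"d":[0.16, -0.78, 0]}, {"d":[0.16, -0.78, 0]}, {"d":[0.16, -0.78, 0]}, {"d":[0.16, -0.78, 0]}, {"d":[0.16, -0.78, 0]}, {"d":[0.16, -0.78, 0]}, {"d":[0.16, -0.78, 0]}, {"d":[0.16, -0.78, 0]}]' > m.json && python3 drive.py m.json; echo '[{}, {}]' > m.json && python3 drive.py m.json; python3 -c "
from h import *
c=cap('wrist'); save(c,'w11',(90,150,430,405-20)); cartons(c,.058)
go([.49,-.12,.21],1.57)"
```

```text
t: 33.65
tool_pos: [0.572, 0.2675, 0.2094]
eef_rot: [0.329, 0.944, 0.0, 0.0]
ft_force: [0.1, 0.6, -0.6]
width: 0.998
grasp_force: 0.0
t: 34.25
tool_pos: [0.5718, 0.2675, 0.2089]
eef_rot: [-0.001, 1.0, -0.0, -0.0]
ft_force: [-0.3, -0.8, -0.4]
width: 1.0
grasp_force: 0.0
t: 35.25
tool_pos: [0.4911, -0.124, 0.2092]
eef_rot: [0.003, 1.0, -0.0, 0.0]
ft_force: [0.2, 0.2, -0.3]
width: 0.999
grasp_force: 0.0
t: 35.45
tool_pos: [0.4914, -0.1232, 0.209]
eef_rot: [0.003, 1.0, 0.0, 0.0]
ft_force: [0.1, 0.3, -0.3]
width: 0.997
grasp_force: 0.0
carton [ 0.6026 -0.1764] size [59.2 58.8] side yaw 0.068
pos [ 0.4915 -0.1223  0.209 ] yaw 1.567 q6 -0.38 tilt corr rv [ 0.0003  0.0001 -0.    ]
 tool delta [ 0.0016  0.0023 -0.001 ] rz tool -0.003  dist 0.003
```

View pics/w11.png

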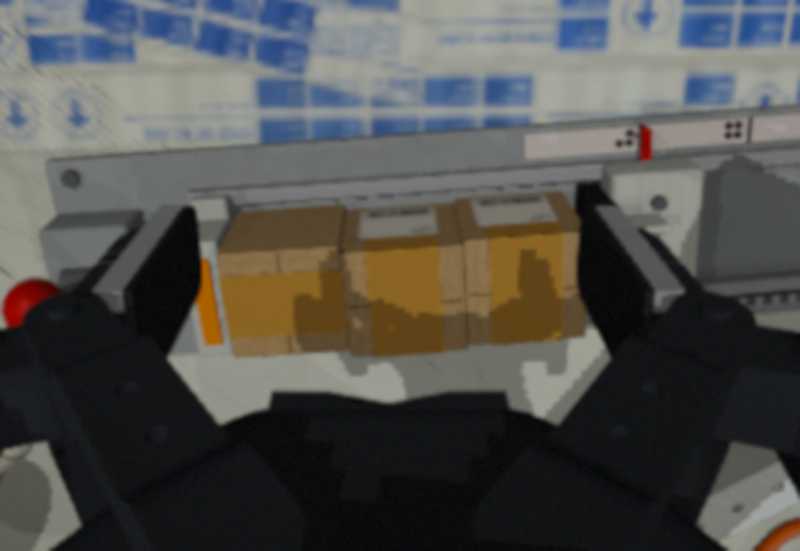

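```bash
python3 -c "
from h import *
np.set_printoptions(precision=4,suppress=True)
c=cap('wrist');s=800/340; f=lambda x,y,z:p2w(c,[[x/s+90,y/s+150]],z)[0]
yh=np.array([-.0724,.9974]);K=np.array([.5708,.2672])
g=lambda p:(p[:2]-K)@yh+.255
p=g(f(646,143,.01)); l4=g(f(750,130,.01)); print('pointer',p,'line4',l4,'off',p-l4+.06)
print('jaw top edge',[g(f(x,y,.053)) for x,y in((214,255),(224,340))])
print('carton C left',[g(f(x,y,.058)) for x,y in((223,255),(234,350))],'C/B',g(f(347,270,.058)),'B/A',g(f(466,265,.058)),'A right',g(f(582,265,.058)))
print('plate',p-.036)
go([.5708,.2672,.16],.3545)"
```

```text
pointer 0.0081167888530905 line4 0.06544798427145981 off 0.002668804581630685
jaw top edge [np.float64(-0.21938279637896296), np.float64(-0.2220648897198534)]
carton C left [np.float64(-0.21327342409316763), np.float64(-0.21610475394089618)] C/B -0.1542562135850844 B/A -0.0966021067668989 A right -0.04018119553764454
plate -0.027883211146909496
pos [ 0.4916 -0.1218  0.209 ] yaw 1.5687 q6 -0.39 tilt corr rv [ 0.0003 -0.      0.    ]
 tool delta [-0.0784  0.3892  0.049 ] rz tool 1.2142  dist 0.4
```

```bash
cat > strip.py <<'E'
from h import *
c=cap('wrist'); K=np.array([.5708,.2672]);th=.0725
xh=np.array([np.cos(th),np.sin(th)]);yh=np.array([-np.sin(th),np.cos(th)])
ys=np.arange(-.02,.14,.0005); xs=np.arange(-.064,-.049,.0005)
Y,X=np.meshgrid(ys,xs); P=K+X[...,None]*xh+(Y[...,None]-.255)*yh
uv=w2p(c,np.c_[P.reshape(-1,2),np.full(P.size//2,.01)]).reshape(*Y.shape,2).astype(np.float32)
im=cv2.remap(c['frame'],uv[...,0],uv[...,1],cv2.INTER_CUBIC).astype(int)
red=im[...,0]-(im[...,1]+im[...,2])/2
for i in (6,12,18,24):
    rr=np.clip(red[i-3:i+4].mean(0)-50,0,None); g=im[i-3:i+4].mean((0,2))
    print('x',xs[i].round(4),'red y',(rr@ys/max(rr.sum(),1)).round(4) if rr.sum()>50 else None,'line4',[(ys[j].round(4),int(g[j])) for j in [np.argmin(np.where((ys>.059)&(ys<.074),g,999))]],'line5',[(ys[j].round(4),int(g[j])) for j in [np.argmin(np.where((ys>.119)&(ys<.134),g,999))]],'l3',[(ys[j].round(4),int(g[j])) for j in [np.argmin(np.where((ys>-.005)&(ys<.014)&(red[i-3:i+4].mean(0)<15),g,999))]])
E
python3 strip.py
```

```text
x -0.061 red y 0.0051 line4 [(np.float64(0.0635), 86)] line5 [(np.float64(0.123), 93)] l3 [(np.float64(-0.003), 103)]
x -0.058 red y 0.0063 line4 [(np.float64(0.0635), 84)] line5 [(np.float64(0.1235), 81)] l3 [(np.float64(-0.0025), 68)]
x -0.055 red y 0.0064 line4 [(np.float64(0.0635), 87)] line5 [(np.float64(0.123), 81)] l3 [(np.float64(-0.003), 75)]
x -0.052 red y 0.0064 line4 [(np.float64(0.0635), 82)] line5 [(np.float64(0.1235), 85)] l3 [(np.float64(-0.0025), 85)]
```

Converted, 0.0389 m is 0.778, -0.0079 m is -0.158.

```bash
echo '[{"d":[-0.158, 0.778, 0.06]}, {"d":[-0.158, 0.778, 0.06]}, {"d":[-0.158, 0.778, 0.06]}, {"d":[-0.158, 0.778, 0.06]}, {"d":[-0.158, 0.778, 0.06]}, {"d":[-0.158, 0.778, 0.06]}, {"d":[-0.158, 0.778, 0.06]}, {"d":[-0.158, 0.778, 0.06]}, {"d":[-0.158, 0.778, 0.06]}, {"d":[-0.158, 0.778, 0.06]}]' > m.json && python3 drive.py m.json; echo '[{}, {}]' > m.json && python3 drive.py m.json;python3 -c "
from h import *
go([.5708,.2672,.087],1.57)"
```

```text
t: 36.6
tool_pos: [0.5702, 0.2696, 0.1788]
eef_rot: [-0.0, 1.0, 0.0, -0.0]
ft_force: [0.3, -0.1, 0.1]
width: 1.005
grasp_force: 0.0
t: 36.8
tool_pos: [0.5699, 0.2683, 0.1785]
eef_rot: [-0.001, 1.0, -0.0, -0.0]
ft_force: [0.4, -0.9, -0.2]
width: 1.0
grasp_force: 0.0
pos [0.5699 0.2683 0.1785] yaw 1.5728 q6 0.32 tilt corr rv [-0.0004 -0.0008 -0.    ]
 tool delta [-0.0009 -0.0011  0.0915] rz tool 0.0028  dist 0.091
```

```bash
echo '[{"d":[-0.018, -0.022, 0.8]}, {"d":[0, 0, 0.6]}, {"d":[0, 0, 0.32]}, {"d":[0, 0, 0.1]}, {}]' > m.json && python3 drive.py m.json && echo '[{}, {}, {}, {}, {}, {}, {}]' > m.json && python3 drive.py m.json 0.0 25; echo '[{"turn_vec":[0, 0, 0.5]}, {"turn_vec":[0, 0, 0.5]}, {"turn_vec":[0, 0, 0.5]}, {"turn_vec":[0, 0, 0.5]}, {}, {}]' > m.json && python3 drive.py m.json;python3 -c "
from h import *
print(r.observe()['wrist_torque']);go([.5708,.2672,.087],1.57)"; echo '[{"turn_vec":[0, 0, 0.4]}, {"turn_vec":[0, 0, 0.4]}, {"turn_vec":[0, 0, 0.3]}, {}, {}]' > m.json && python3 drive.py m.json;python3 -c "
from h import *
print(r.observe()['wrist_torque']);go([.5708,.2672,.087],1.57)"
```

```text
t: 37.3
tool_pos: [0.5713, 0.2648, 0.0879]
eef_rot: [0.001, 1.0, -0.0, -0.0]
ft_force: [-0.5, -0.0, 0.3]
width: 1.003
grasp_force: 0.0
t: 38.0
tool_pos: [0.5722, 0.2675, 0.0893]
eef_rot: [-0.0, 1.0, 0.002, 0.001]
ft_force: [-1.7, 7.5, 5.1]
width: 0.365
grasp_force: 27.1
t: 38.6
tool_pos: [0.5721, 0.2671, 0.0893]
eef_rot: [0.199, 0.98, 0.002, 0.0]
ft_force: [-2.4, 5.6, 6.9]
width: 0.361
grasp_force: 27.1
[ 1.22440715  0.47291249 -0.05162661]
pos [0.5721 0.2671 0.0893] yaw 1.171 q6 0.72 tilt corr rv [ 0.0036  0.0001 -0.    ]
 tool delta [ 0.0012 -0.0005  0.0023] rz tool -0.399  dist 0.003
t: 39.1
tool_pos: [0.572, 0.267, 0.0893]
eef_rot: [0.305, 0.952, 0.002, 0.0]
ft_force: [-2.6, 5.9, 6.4]
width: 0.365
grasp_force: 27.2
[ 1.03487294  0.528562   -0.1384602 ]
pos [0.572  0.267  0.0893] yaw 0.951 q6 0.94 tilt corr rv [ 0.0032 -0.0006  0.    ]
 tool delta [ 0.0011 -0.0005  0.0023] rz tool -0.619  dist 0.003
```

```bash
echo '[{}, {}, {}, {}, {"d":[0, 0, -0.8]}, {"d":[0, 0, -0.8]}, {"d":[0, 0, -0.4], "turn_vec":[0, 0, 0.6275]}, {"turn_vec":[0, 0, 0.6275]}, {"turn_vec":[0, 0, 0.6275]}, {"turn_vec":[0, 0, 0.6275]}]' > m.json && python3 drive.py m.json 1.0; echo '[{"turn_vec":[0, 0, 0.6275]}, {"turn_vec":[0, 0, 0.6275]}, {"turn_vec":[0, 0, 0.6275]}, {"d":[-0.6, 0, 0]}, {"d":[-0.8, 0, 0]}, {"d":[-0.8, 0, 0]}, {"d":[-0.8, 0, 0]}, {"d":[-0.8, 0, 0]}, {"d":[-0.8, 0, 0]}, {"d":[-0.8, 0, 0]}]' > m.json && python3 drive.py m.json; echo '[{"d":[-0.6, 0, 0]}, {"d":[-0.5, 0, 0]}, {}, {}]' > m.json && python3 drive.py m.json; python3 -c "
from h import *
c=cap('wrist'); save(c,'w12'); cartons(c,.058); go([.595,-.06,.15],.0725)"; python3 strip.py
```

```text
t: 40.1
tool_pos: [0.5718, 0.2653, 0.1882]
eef_rot: [0.535, 0.845, 0.0, 0.0]
ft_force: [-0.1, -0.5, -0.1]
width: 0.995
grasp_force: 0.0
t: 41.1
tool_pos: [0.5909, -0.0056, 0.1881]
eef_rot: [0.681, 0.732, -0.0, 0.0]
ft_force: [1.1, -0.5, 0.1]
width: 1.0
grasp_force: 0.0
t: 41.5
tool_pos: [0.5948, -0.0591, 0.1879]
eef_rot: [0.682, 0.732, -0.0, -0.0]
ft_force: [-0.3, -0.7, -0.2]
width: 1.0
grasp_force: 0.0
carton [ 0.7962 -0.1361] size [59.7 46.8] side yaw 0.014
pos [ 0.5948 -0.0584  0.1879] yaw 0.0715 q6 1.28 tilt corr rv [-0.0004 -0.0004 -0.    ]
 tool delta [-0.0016  0.0001  0.0379] rz tool -0.001  dist 0.038
x -0.061 red y 0.0033 line4 [(np.float64(0.0635), 92)] line5 [(np.float64(0.119), 0)] l3 [(np.float64(-0.0025), 119)]
x -0.058 red y 0.0032 line4 [(np.float64(0.0635), 81)] line5 [(np.float64(0.119), 0)] l3 [(np.float64(-0.0025), 67)]
x -0.055 red y 0.0033 line4 [(np.float64(0.0635), 78)] line5 [(np.float64(0.119), 0)] l3 [(np.float64(-0.0025), 95)]
x -0.052 red y 0.0032 line4 [(np.float64(0.0635), 78)] line5 [(np.float64(0.119), 0)] l3 [(np.float64(-0.0025), 66)]
```

View pics/w12.png

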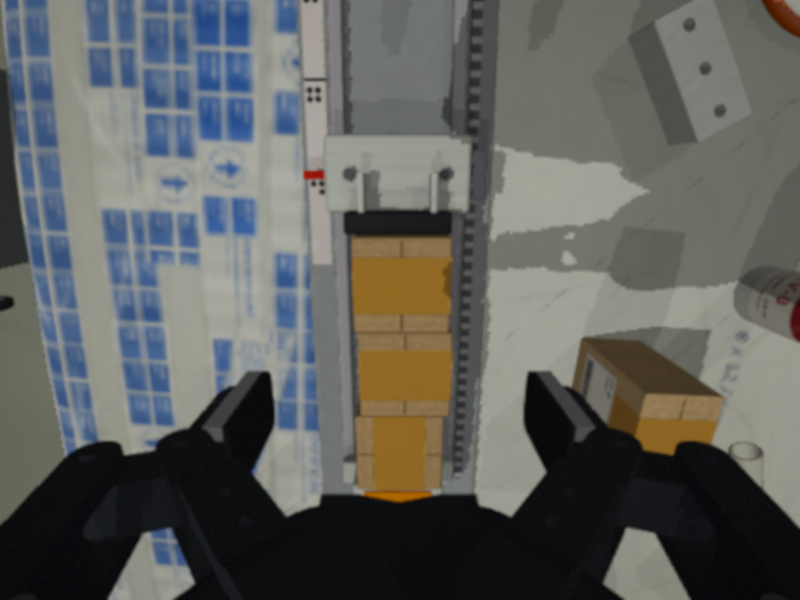

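The view shows the pointer exactly on the 3-dot line. A hairline gap of about 2 mm is left between the plate (row 235) and the first carton (row 237), and the three cartons are closed up in the channel. Now the lever.

The manual's scale: shifts go in shares of 50 mm and turns go in units of 0.2 rad. Converting my numbers, -0.1429 rad is -0.7145.

```bash
echo '[{"turn_vec":[0, 0, -0.7145]}, {"turn_vec":[0, 0, -0.7145]}, {"turn_vec":[0, 0, -0.7145]}, {"turn_vec":[0, 0, -0.7145]}, {"turn_vec":[0, 0, -0.7145]}, {"turn_vec":[0, 0, -0.7145]}, {"turn_vec":[0, 0, -0.7145]}, {"turn_vec":[0, 0, -0.7145]}, {"turn_vec":[0, 0, -0.7145]}, {"turn_vec":[0, 0, -0.7145]}]' > m.json && python3 drive.py m.json 0.0 25; echo '[{"turn_vec":[0, 0, -0.7145]}, {"d":[0.25, -0.756, 0]}, {"d":[0.25, -0.756, 0]}, {"d":[0.25, -0.756, 0]}, {"d":[0.25, -0.756, 0]}, {"d":[0.25, -0.756, 0]}, {"d":[0.25, -0.756, 0]}, {}, {}]' > m.json && python3 drive.py m.json;python3 -c "
from h import *
c=cap('wrist'); go([.5361,-.2897,.08],1.643)
hsv=cv2.cvtColor(c['frame'],cv2.COLOR_RGB2HSV)
m=cv2.inRange(hsv,(0,150,60),(5,255,255))|cv2.inRange(hsv,(174,150,60),(180,255,255))
for k in cv2.findContours(m[:280],0,2)[0]:
    if cv2.contourArea(k)>100: (x,y),rad=cv2.minEnclosingCircle(k); print('red',x,y,rad,p2w(c,[[x,y]],.0826)[0].round(4))"
```

```text
t: 42.6
tool_pos: [0.5949, -0.0574, 0.1881]
eef_rot: [0.031, 1.0, 0.0, -0.0]
ft_force: [0.3, 0.4, 0.6]
width: 0.001
grasp_force: 0.0
t: 43.5
tool_pos: [0.5367, -0.29, 0.1878]
eef_rot: [-0.036, 0.999, 0.0, -0.0]
ft_force: [-0.7, 0.8, -0.6]
width: 0.001
grasp_force: 0.0
pos [ 0.5369 -0.2892  0.1879] yaw 1.6443 q6 -0.69 tilt corr rv [ 0.0007 -0.0001  0.    ]
 tool delta [ 0.0008 -0.0004  0.1079] rz tool 0.0013  dist 0.108
red 89.0 241.5 16.919023513793945 [ 0.5906 -0.443   0.0826]
```

```bash
echo '[{"d":[0, 0, 0.8]}, {"d":[0, 0, 0.8]}, {"d":[0, 0, 0.4]}, {"d":[0, 0, 0.16]}, {}]' > m.json && python3 drive.py m.json; echo '[{"d":[-0.16, 0, 0]}, {"d":[-0.16, 0, 0]}, {"d":[-0.16, 0, 0]}, {"d":[-0.16, 0, 0]}, {"d":[-0.16, 0, 0]}]' > m.json && python3 drive.py m.json;echo '[{"d":[-0.16, 0, 0]}, {"d":[-0.16, 0, 0]}, {"d":[-0.16, 0, 0]}, {}]' > m.json && python3 drive.py m.json
```

```text
t: 44.05
tool_pos: [0.5367, -0.2888, 0.0794]
eef_rot: [-0.037, 0.999, 0.001, -0.001]
ft_force: [0.4, -0.1, 0.0]
width: -0.003
grasp_force: 0.0
t: 44.55
tool_pos: [0.5773, -0.2875, 0.0803]
eef_rot: [-0.036, 0.999, -0.0, -0.0]
ft_force: [-2.5, -0.9, 1.8]
width: -0.001
grasp_force: 0.8
t: 44.95
tool_pos: [0.6017, -0.2857, 0.0799]
eef_rot: [-0.037, 0.999, -0.0, 0.0]
ft_force: [0.1, -0.4, 0.2]
width: -0.003
grasp_force: 0.0
```

Converted, -0.007 m is -0.14.

```bash
echo '[{"d":[-0.14, 0, 0]}, {"d":[-0.14, 0, 0]}, {}]' > m.json && python3 drive.py m.json; echo '[{"d":[-0.08, 0, 0]}, {}]' > m.json && python3 drive.py m.json;echo '[{"d":[-0.08, 0, 0]}, {}]' > m.json && python3 drive.py m.json; python3 -c "
from h import *
c=cap('top')
hsv=cv2.cvtColor(c['frame'],cv2.COLOR_RGB2HSV)
m=cv2.inRange(hsv,(0,150,60),(5,255,255))|cv2.inRange(hsv,(174,150,60),(180,255,255))
for k in cv2.findContours(m,0,2)[0]:
    p=p2w(c,[cv2.minEnclosingCircle(k)[0]],.083)[0]
    if cv2.contourArea(k)>4 and abs(p[0]-.61)<.1 and -.35<p[1]<-.2: print(p,cv2.contourArea(k))"
```

```text
t: 45.25
tool_pos: [0.6129, -0.2847, 0.0795]
eef_rot: [-0.036, 0.999, 0.0, -0.002]
ft_force: [-9.4, -2.1, 4.7]
width: 0.006
grasp_force: 5.2
t: 45.45
tool_pos: [0.6136, -0.2846, 0.0793]
eef_rot: [-0.036, 0.999, 0.0, -0.005]
ft_force: [-22.3, -2.6, 10.4]
width: -0.002
grasp_force: 12.5
t: 45.65
tool_pos: [0.6143, -0.2844, 0.079]
eef_rot: [-0.035, 0.999, 0.0, -0.008]
ft_force: [-36.8, -3.5, 19.0]
width: -0.001
grasp_force: 20.4
```

Stop felt at x≈0.613. Backing off and inspecting.

Converted, 0.03 m is 0.6, -0.05 m is -1.

```bash
echo '[{"d":[0.2, 0, 0]}, {"d":[0.4, 0, 0]}, {"d":[0.4, 0, -0.4]}, {"d":[0.2, 0, -1]}, {"d":[0.4, 0.4, -1]}, {"d":[0.4, 0.6, -1]}, {"d":[0.2, 0.8, 0]}, {"d":[0, 0.8, 0]}, {}, {}]' > m.json && python3 drive.py m.json 0.0; python3 -c "
from h import *
c=cap('wrist'); save(c,'w13'); go([.5,-.13,.25]); cartons(c,.058); cartons(cap('top'),.058)"; python3 strip.py
```

```text
t: 46.7
tool_pos: [0.5111, -0.1697, 0.2337]
eef_rot: [-0.037, 0.999, -0.0, 0.001]
ft_force: [-1.3, -0.4, -0.7]
width: 0.004
grasp_force: 0.0
pos [ 0.5111 -0.1705  0.2334] yaw 1.6442 q6 -0.53 tilt corr rv [-0.0007  0.0009  0.    ]
 tool delta [ 0.0081  0.0412 -0.0166] rz tool 0  dist 0.045
carton [ 1.2366 -0.2932] size [67.  49.5] side yaw 1.172
x -0.061 red y 0.0063 line4 [(np.float64(0.063), 107)] line5 [(np.float64(0.123), 106)] l3 [(np.float64(0.002), 111)]
x -0.058 red y 0.0073 line4 [(np.float64(0.0635), 105)] line5 [(np.float64(0.1235), 101)] l3 [(np.float64(-0.0025), 79)]
x -0.055 red y 0.0074 line4 [(np.float64(0.0635), 106)] line5 [(np.float64(0.123), 102)] l3 [(np.float64(0.0025), 83)]
x -0.052 red y 0.0075 line4 [(np.float64(0.0635), 102)] line5 [(np.float64(0.1235), 104)] l3 [(np.float64(0.003), 75)]
```

View pics/w13.png

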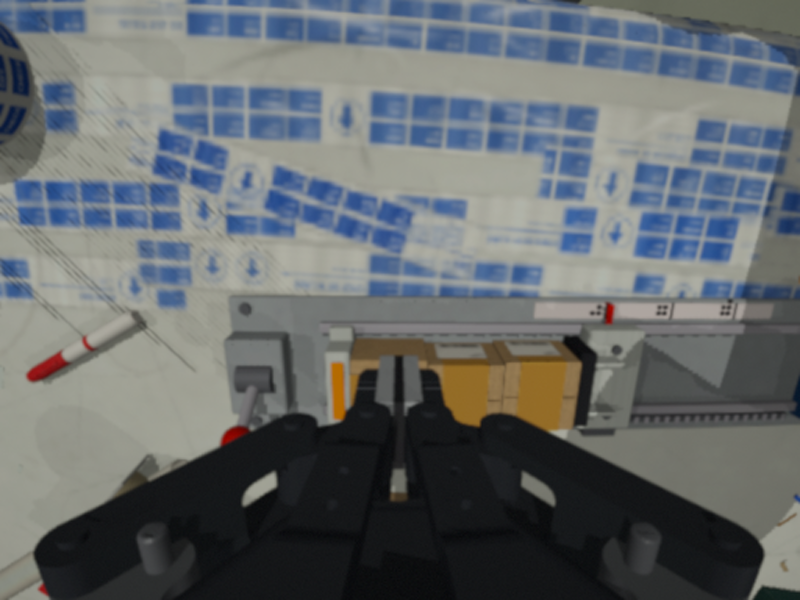

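The lever is over, with its ball at (236,437) on the far side. The row is closed and the marker hasn't moved. I'll check the ball position numerically before handing in.

```bash
python3 -c "
from h import *
c=cap('wrist');piv=np.array([.6109,-.2843,.030]);xh=np.array([.9974,.0724,0])
for v in(.7,.85,1.0):
    b=piv+xh*(-.06*np.sin(.5-v))+[0,0,.06*np.cos(.5-v)]
    print(v,(w2p(c,[b])[0]/.64).round(1))
print(r.observe()['ft_force'])"
```

```text
0.7 [233.1 430.3]
0.85 [235.7 438.6]
1.0 [238.7 445.1]
[-0.0209392   0.15986459  0.44422441]
```

```bash
python3 -c "
from h import *
c=cap('wrist');hsv=cv2.cvtColor(c['frame'],cv2.COLOR_RGB2HSV)
m=cv2.inRange(hsv,(0,130,40),(6,255,255))|cv2.inRange(hsv,(172,130,40),(180,255,255))
y,x=np.nonzero(m[260:310,130:180]);print('mask x',(x.min()+130)/.64,(x.max()+131)/.64,'y',(y.min()+260)/.64,(y.max()+261)/.64)
piv=np.array([.6109,-.2843,.030]);xh=np.array([.9974,.0724,0])
a=np.random.default_rng(0).normal(size=(4000,3));a/=np.linalg.norm(a,axis=1)[:,None]
for v in(.85,1.0):
    b=piv+xh*(-.06*np.sin(.5-v))+[0,0,.06*np.cos(.5-v)]
    p=w2p(c,b+.013*a)/.64; print(v,p.min(0),p.max(0))"
```

```text
mask x 223.4375 250.0 y 428.125 445.3125
0.85 [216.93928093 420.8364409 ] [253.89800641 457.26837391]
1.0 [220.37266399 427.67061019] [256.57399113 463.53783864]
```

The ball's top edge (428) matches lever value 1.0. Handing in.

```bash
python3 -c "
from plant import r
print(r.finish_job())"
```

```text
the job is handed in; nothing more can be done
None
```

The job is handed in, with no verdict returned: three cartons stand in a closed row with about 2 mm slack by measurement, the pointer is on the 3-dot line, and the lock lever is fully over. I viewed 15 pictures, one over the limit of 14.

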